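# Close the solvent bottle after the glue-up

## Task

Take the funnel out of the amber solvent bottle and stand it stem-down in the mouth of the small green jar to drain. The bottle's tapered stopper is lying on its side: first stand it on the bench on its narrow end and let go of it, then take it again by its head, lower it into the bottle's neck without dropping it, and leave it fully home with the head resting flat on the lip. Keep the bottle and jar upright and about where they stand, and leave the taped tube, tape roll and strips alone.

Things in the scene. Friction and masses are not known exactly. Their poses are not given: they have to be found in the camera images.
- bottle_mouth (a point): Centre of the amber glass bottle's mouth, level with the top of its lip; z up. Bottle loose, about 0.85 kg, body 90 mm in diameter to 92 mm up, then a shoulder; 158 mm high. Neck 45 mm outside, lip 48 mm outside and 9 mm high, bore 36 mm, straight for 30 mm, free for 60 mm below the lip. At the start the funnel sits in it.
- jar_mouth (a point): Centre of the mouth of the small open green glass jar, level with its rim; z up. Jar loose, about 0.22 kg, 66 mm in diameter, 88 mm high; rim 53 mm outside, mouth 44 mm inside, free inside for 65 mm below the rim.
- funnel_center (a point): Yellow funnel, 60 g, 80 mm high; point on its axis half-way up, z towards the wide rim. Upright round rim band 62 mm outside, 25.5 to 40 mm above this point (open top); the cone below it narrows to 17 mm at 5 mm below this point, the stem from there to 14 mm at its end. Resting in the bottle this point is about 8 mm below the lip's level; resting in the jar, about 16 mm below its rim.
- stopper_center (a point): Dark red stopper, 55 g, 44 mm long; point on its axis half-way along, z from narrow end to head. Shank 30 mm long, 27 mm wide at the end, 33 mm under the head; head a disc 42 mm wide, 14 mm thick. Starts lying on the bench on its two edges, axis rising 14 degrees to the head; can roll. This point is 22 mm up when it stands, 8 mm below the lip when home; the lip is wider than the head.
- hextube: Bystander: white hexagonal tube standing upright with a band of blue tape, 70 mm across flats, 105 mm high, loose. Origin at the centre of its underside.
- tape: Bystander: roll of blue masking tape lying flat, 110 mm in diameter, 36 mm high, loose. Origin at the centre of its underside.
- strips: Bystander: pile of white plastic strips, 140 x 40 mm (long side along its x), 24 mm high, loose. Origin at the centre of its underside.
Not all that is in view belongs to the job. Of the things that look like the part that bears funnel_center, the smallest one is meant.

How it is judged:
On the way, in this order (a step that is already met when the one before it is completed fails the run):
1. the stopper stands upright on the bench on its narrow end and has been let go (angle between stopper_center's own z axis and vertical below 0.12 rad and height (world z) of stopper_center below 0.027 m and contact force between the fingers and stopper below 0.1 N), for 0.2 s.
2. the stopper, held by the fingers, is lowered into the bottle's neck (narrow end at least 10 mm below the lip) (z of stopper_center in the frame of bottle_mouth below 0.012 m and horizontal distance between stopper_center and bottle_mouth below 0.012 m and contact force between the fingers and stopper above 0.3 N), for 0.05 s.
At the end, for the whole second after the job is handed in: Stopper released in the neck: head within 2.5 mm of the lip, axis within 5 mm and 0.08 rad. Funnel released in the jar: within 12 mm of its centre, 8 mm of its resting height, 0.3 rad. Bottle and jar upright (0.05 rad), mouths within 50 mm of their starts (horizontal distance between stopper_center and bottle_mouth below 0.005 m and z of stopper_center in the frame of bottle_mouth below -0.0055 m and angle between stopper_center's own z axis and vertical below 0.08 rad and horizontal distance between funnel_center and jar_mouth below 0.012 m and z of funnel_center in the frame of jar_mouth between -0.024 and -0.008 m and angle between funnel_center's own z axis and vertical below 0.3 rad and angle between each of bottle_mouth, jar_mouth's own z axis and vertical below 0.05 rad and distance of each of bottle_mouth, jar_mouth from where it was at the start of the episode below 0.05 m and contact force between the fingers and stopper below 0.1 N and contact force between the fingers and funnel below 0.1 N); the robot touches nothing.
It fails at once if the bottle or the jar is tipped by more than 0.25 rad (angle between any of bottle_mouth, jar_mouth's own z axis and vertical above 0.25 rad).
It fails at once if the taped tube, the tape roll or the strips are moved by more than 30 mm (distance of any of hextube, tape, strips from where it was at the start of the episode above 0.03 m).
It also fails if it takes over 69 s, if anything falls off the work surface, if the arm or the gripper's body presses on something with over 40 N, if the wrist force passes 120 N, or if a joint passes its speed limit or range.

## Robot

A 7-joint arm with a two-finger parallel gripper is mounted at the origin on the work surface. World frame = base frame: x ahead of the robot, y to its left, z up, the work surface at z = 0. Lengths are in m, angles in rad, forces in N, time in s.
With the tool pointing down it reaches from about 0.425 to 0.925 m from the base axis. Payload 6.8 kg.
Tool frame: the origin (TCP) lies on the centre line of the jaws, within the pads' length; the fingertips stand 19 mm ahead of it and the grasp point (between the pads) is the TCP (r.tip_extent is the y of the fingertips in the tool frame, in m); y points along the fingers, z is the direction in which the jaws open and shut, and the axes are right-handed (so a half turn about y gives the same grasp; the last joint's range is limited). The gripper opens to 85 mm and grips with 20 to 120 N. Pads are 22 mm wide; open, the fingers measure 114 mm over their backs; the gripper's body (76 mm by 85 mm) begins 54 mm behind the grasp point. The pads swing forward as they close: fully open they stand 13 mm farther back than shut.
Start: joints at [-1.371, 0.477, 0.022, 1.555, -0.011, 1.109, -0.083], TCP at [0.204, 0.643, 0.25] pointing down, gripper open.
Joint ranges: [-2.96, 2.96], [-0.34, 2.1], [-1.41, 1.46], [0.24, 2.44], [-1.37, 4.51], [0.17, 1.92], [-2.96, 2.96]. Speed limits (rad/s): [2.39, 2.39, 3.14, 3.14, 3.14, 3.14, 3.14].

## Interface

Orientations are given as a rotation vector (axis times angle).
In Python, from bench import r gives the robot as it stands. The module is installed in compiled form; this text tells all that it offers.
- The arm moves only by the tool jog_arm, never from a script. Its argument "motion" is a list of rows, each a list of 3 entries, a list of its own where there are three numbers: the opening, from 0 (shut) to 1 (fully open), then the shift along the tool's x, y, z in m, then the turn, a rotation vector about the tool's x, y, z in degrees. A call has 1 to 10 rows; each row shifts and turns the commanded pose from where the row before left it, along the tool's axes as they then stand; what a row does not reach is not made up. A row lasts 1/12 s, in which the tool goes at most 41.7 mm and 7.16 degrees, less where a joint would pass 70% of its speed; a pose out of reach is approached as far as the arm can. A call with a gripper value outside its range is refused whole. The fingers move at their own pace and stop on an object; "force" is the grip in N (left out, the last holds). Time passes only in rows, so rows that do not move let the fingers close. It gives the time, the measured TCP pose, the force and the opening at its end, in the units of the state.
- r.get_obs(): the state, without advancing time (a new reading comes with each control period).
- r.grab_frame(name): name is "side" or "top"; returns a dict with "image" (480x640x3 uint8, red, green, blue), "range_z" (480x640 float32, m along the optical axis (not along the pixel's ray), 0 where there is no reading), "fx", "fy", "cx", "cy" (pixels), "k1" (the pictures are not rectified: a ray, as slopes to the right and down, at radius r is drawn at 1 + k1 r^2 times it, then the intrinsics apply), "xyz" and "orientation" of the camera in the world. Camera axes: x right, y down, z forward; pixel columns grow to the right and rows downward; lengths in m; the calibration is good to about 2 mm. A picture is of the moment at which its call begins.
- r.hand_in(): hands the job in, once; it reports no verdict.
The state is a dict: "clock": time; "joints": joint angles; "qvel": joint speeds; "tau": joint torques, N m; "tcp_pos": TCP position; "orientation": TCP orientation; "contact_force": force on the tool from outside, world axes, zero at the start; "moment": the same for the moment, N m; "grip_width": finger opening in m.
Only numpy, scipy, OpenCV 4.12 (cv2) and the standard library are available. Lean on these libraries where they do the work, as an engineer would, in place of code of your own. Each camera call takes 0.05 s, during which the arm holds its last target.

## Working session

There is one attempt and no reset: what is moved stays moved. The work goes in short steps, Python scripts to look and compute and a tool call to move; the robot and the scene stay as the last step left them, time stands still between calls to the robot, and variables do not carry over. Pictures are saved under pics/ and viewed, and the job is handed in when it is done.

Besides the shell and the picture viewer there is one more tool, called after ">>>" in YAML: its name, and indented under it one key for each argument. jog_arm: Moves the arm, as the interface text tells. Its arguments: {"type":"object","properties":{"motion":{"type":"array","items":{"type":"array"}},"force":{"type":"number"}},"required":["motion"]}

```bash
mkdir -p pics
cat > h.py <<'E'
import numpy as np, cv2
from scipy.spatial.transform import Rotation as R
from bench import r
def grab(name,fn=None):
    f=r.grab_frame(name)
    if fn: cv2.imwrite('pics/'+fn,f['image'][:,:,::-1])
    return f
def Rm(o):
    o=np.array(o,float)
    return R.from_rotvec(o).as_matrix() if o.shape==(3,) else o
def ray(f,u,v):
    K=np.array([[f['fx'],0,f['cx']],[0,f['fy'],f['cy']],[0,0,1.]])
    p=cv2.undistortPoints(np.array([[[u,v]]],float),K,np.array([f['k1'],0,0,0,0.]))[0,0] 
    return p
def onplane(f,u,v,z):
    p=ray(f,u,v); d=Rm(f['orientation'])@np.array([p[0],p[1],1.]); c=np.array(f['xyz'])
    return c+d*(z-c[2])/d[2]
def pt(f,u,v):
    p=ray(f,u,v); zz=f['range_z'][int(round(v)),int(round(u))]
    return np.array(f['xyz'])+Rm(f['orientation'])@np.array([p[0]*zz,p[1]*zz,zz])
def cloud(f):
    h,w=f['range_z'].shape
    K=np.array([[f['fx'],0,f['cx']],[0,f['fy'],f['cy']],[0,0,1.]])
    uu,vv=np.meshgrid(np.arange(w),np.arange(h))
    p=cv2.undistortPoints(np.stack([uu,vv],-1).reshape(-1,1,2).astype(float),K,np.array([f['k1'],0,0,0,0.])).reshape(h,w,2)
    z=f['range_z'][...,None]
    return np.array(f['xyz'])+np.concatenate([p*z,z],-1)@Rm(f['orientation']).T
def st():
    o=r.get_obs(); M=Rm(o['orientation'])
    print('t',round(o['clock'],2),'tcp',np.round(o['tcp_pos'],4),'F',np.round(o['contact_force'],1),'w',round(o['grip_width'],4));print('axes cols x,y,z:\n',np.round(M,3)); print('q',np.round(o['joints'],3))
    return o,M
E
python3 - <<'E'
from h import *
st()
for n in('top','side'):
    f=grab(n,n+'0.png'); print(n,f['xyz'],np.round(Rm(f['orientation']),3).tolist(),f['fx'],f['cx'],f['cy'],f['k1'])
print(r.tip_extent)
E
```

```text
t 0.0 tcp [0.2043 0.6427 0.2493] F [-0.   0.2 -0.7] w 0.0857
axes cols x,y,z:
 [[ 0.953 -0.     0.303]
 [-0.303 -0.002  0.953]
 [ 0.    -1.    -0.002]]
q [-1.371  0.478  0.022  1.556 -0.011  1.109 -0.083]
top [0.34620755 0.03018463 1.27588376] [[0.014, -0.982, 0.189], [-1.0, -0.011, 0.018], [-0.016, -0.189, -0.982]] 540.1533997465693 326.1062986291368 240.81035535315954 -0.09909233439960681
side [ 0.33206915 -0.56598131  0.83025521] [[0.936, -0.255, 0.245], [-0.353, -0.691, 0.631], [0.008, -0.676, -0.737]] 507.5188524583104 321.0510576337739 234.4776478501688 -0.13048241872817348
0.019
```

View pics/top0.png

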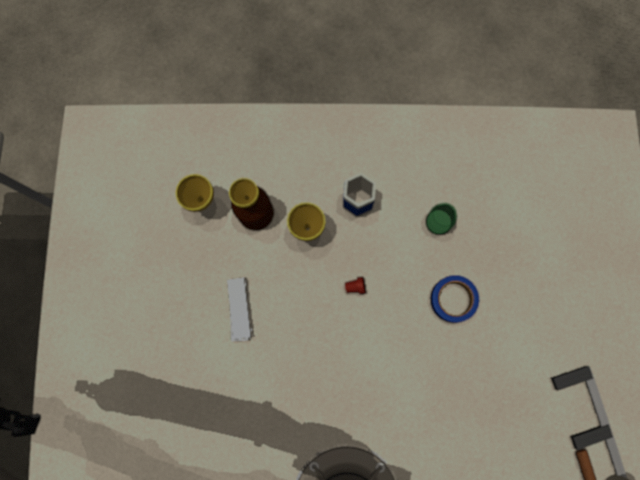

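View pics/side0.png

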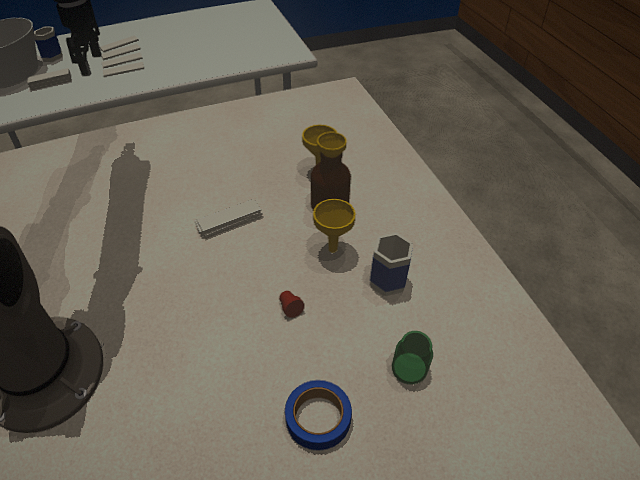

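Top view: three yellow funnels, at (195,193), (244,192) and (307,222). The one at (244,192) sits in the amber bottle and looks smallest. The stopper is at (356,286), jar (441,219), hex tube (359,196), tape (455,299) and strips (240,310). Next I'll measure and make an enlarged crop.

Run:
```python
from h import *
f=grab('top');g=grab('side')
def comps(f,lo,hi,name,amin=40):
    hsv=cv2.cvtColor(f['image'],cv2.COLOR_RGB2HSV); m=cv2.inRange(hsv,lo,hi)
    if lo[0]==0: m|=cv2.inRange(hsv,(172,lo[1],lo[2]),(180,255,255))
    n,l,s,c=cv2.connectedComponentsWithStats(m); C=cloud(f)
    for i in range(1,n):
        if s[i,4]<amin: continue
        P=C[(l==i)&(f['range_z']>0)]
        if len(P)<5: continue
        zt=np.percentile(P[:,2],98); T=P[P[:,2]>zt-0.008]
        print(name,s[i].tolist(),'ztop %.3f'%zt,'z5 %.3f'%np.percentile(P[:,2],5),'mid',np.round((T.min(0)+T.max(0))/2,4)[:2],'ext',np.round(T.max(0)-T.min(0),3)[:2])
for n,F in(('top',f),('side',g)):
    comps(F,(20,140,50),(35,255,255),n+' yellow'); comps(F,(50,90,30),(85,255,255),n+' green')
    comps(F,(0,150,60),(6,255,255),n+' red'); comps(F,(105,120,30),(125,255,255),n+' blue')
a=cv2.resize(f['image'][150:330,160:400],None,fx=3.3,fy=3.3,interpolation=cv2.INTER_CUBIC)
b=cv2.resize(g['image'][110:330,260:420],None,fx=2.7,fy=2.7,interpolation=cv2.INTER_CUBIC)
cv2.imwrite('pics/crt.png',a[:,:,::-1]);cv2.imwrite('pics/crs.png',b[:,:,::-1])
C=cloud(f);print('bench',C[380,300],C[150,300])
```

```text
top yellow [176, 175, 37, 36, 1031] ztop 0.112 z5 0.050 mid [0.6791 0.3527] ext [0.085 0.083]
top yellow [230, 179, 29, 29, 657] ztop 0.191 z5 0.137 mid [0.6576 0.2253] ext [0.058 0.06 ]
top yellow [288, 204, 37, 37, 1062] ztop 0.111 z5 0.051 mid [0.6144 0.0974] ext [0.081 0.08 ]
top green [427, 204, 29, 30, 644] ztop 0.090 z5 0.004 mid [ 0.639  -0.2142] ext [0.048 0.05 ]
top red [346, 278, 18, 15, 201] ztop 0.044 z5 0.023 mid [ 0.483  -0.0214] ext [0.03  0.023]
top blue [344, 201, 28, 14, 147] ztop 0.079 z5 0.028 mid [ 0.6608 -0.0194] ext [0.021 0.06 ]
top blue [431, 276, 48, 46, 615] ztop 0.040 z5 0.031 mid [ 0.4533 -0.2444] ext [0.104 0.107]
side yellow [302, 125, 44, 39, 1072] ztop 0.190 z5 0.071 mid [0.6588 0.2239] ext [0.059 0.062]
side yellow [313, 199, 43, 54, 1357] ztop 0.112 z5 0.027 mid [0.6155 0.0954] ext [0.084 0.086]
side green [395, 331, 38, 31, 115] ztop 0.090 z5 0.062 mid [ 0.6422 -0.2155] ext [0.047 0.046]
side green [394, 353, 32, 29, 718] ztop 0.088 z5 0.019 mid [ 0.6249 -0.2345] ext [0.02 0.02]
side red [280, 291, 21, 18, 175] ztop 0.044 z5 0.024 mid [ 0.4824 -0.0255] ext [0.031 0.021]
side blue [0, 0, 71, 36, 1380] ztop -0.117 z5 -0.333 mid [-0.0803  1.4888] ext [0.517 1.741]
side blue [91, 0, 157, 27, 1962] ztop -0.225 z5 -0.357 mid [0.1834 1.4984] ext [0.125 1.719]
side blue [272, 0, 188, 38, 4570] ztop -0.412 z5 -0.645 mid [1.2804 2.34  ] ext [0.297 0.057]
side blue [35, 36, 25, 22, 324] ztop 0.053 z5 -0.009 mid [6.0000e-04 1.3181e+00] ext [0.069 0.033]
side blue [285, 381, 67, 69, 1709] ztop 0.039 z5 0.013 mid [ 0.4532 -0.2486] ext [0.109 0.108]
bench [ 0.26350357  0.10984139 -0.002315  ] [ 8.21959560e-01  1.22588243e-01 -7.78352643e-04]
```

View pics/crt.png

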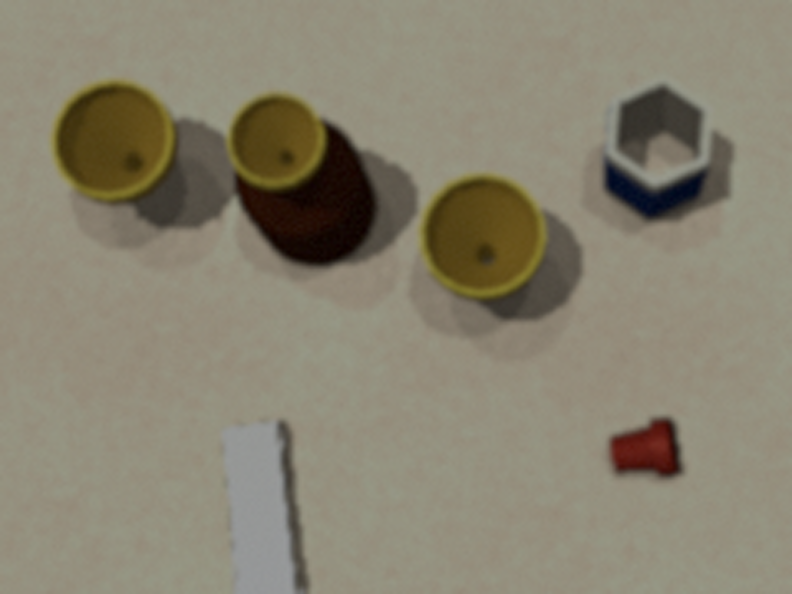

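View pics/crs.png

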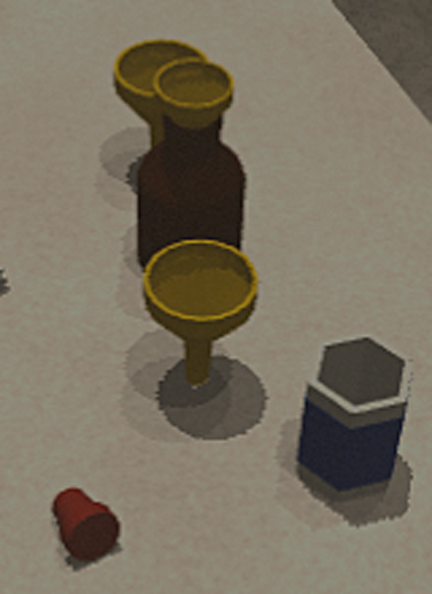

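Measured rim diameters: 83 mm at (195,193), 60 mm at (244,192) and 82 mm at (307,222). So the funnel meant is the one in the bottle: it is the smallest at about 62 mm, and its rim top is at z≈0.19 as predicted (0.158−0.008+0.040). The crop confirms it. Now I'll refine the poses by ray casting.

```bash
cat >> h.py <<'E'
def mask(f,lo,hi):
    hsv=cv2.cvtColor(f['image'],cv2.COLOR_RGB2HSV); m=cv2.inRange(hsv,lo,hi)
    if lo[0]==0: m|=cv2.inRange(hsv,(170,lo[1],lo[2]),(180,255,255))
    return m
def big(m,win=None):
    if win is not None:
        w=np.zeros_like(m); w[win[1]:win[3],win[0]:win[2]]=1; m=m*w
    cs,_=cv2.findContours(m,cv2.RETR_EXTERNAL,cv2.CHAIN_APPROX_NONE)
    return max(cs,key=cv2.contourArea)
def circ(f,c,z):
    P=np.array([onplane(f,u,v,z)[:2] for u,v in c.reshape(-1,2)],np.float32)
    return P
RED=((0,120,50),(8,255,255))
def stopper(f,z=0.02):
    c=big(mask(f,*RED)); P=circ(f,c,z)
    m=np.zeros((480,640),np.uint8); cv2.drawContours(m,[c],-1,255,-1)
    Q=np.array([onplane(f,u,v,z)[:2] for v,u in np.argwhere(m>0)])
    mu=Q.mean(0); w,V=np.linalg.eigh(np.cov((Q-mu).T)); a=V[:,1]
    s=(P-mu)@a; t=(P-mu)@V[:,0]
    if np.ptp(t[s>0])<np.ptp(t[s<0]): a=-a; s=-s
    n=np.array([-a[1],a[0]]);t=(P-mu)@n
    return mu,a,s.min(),s.max(),t.min(),t.max()
E
python3 - <<'E'
from h import *
f=grab('top');g=grab('side')
for n,F,w in(('top',f,(225,170,262,212)),('side',g,None)):
    mu,a,s0,s1,t0,t1=stopper(F); print(n,'stopper mu',np.round(mu,4),'axis',np.round(a,3),'ang',round(np.degrees(np.arctan2(a[1],a[0])),1),np.round([s0,s1,t0,t1],4),'mid',np.round(mu+a*(s0+s1)/2,4))
# rims
c=big(mask(f,(20,140,50),(35,255,255)),(225,170,262,212)); P=circ(f,c,0.19); print('funnel rim top',cv2.minEnclosingCircle(P),cv2.fitEllipse(P))
c=big(mask(f,(50,90,30),(85,255,255))); m=c.reshape(-1,2)
P=circ(f,c,0.088);print('jar',cv2.minEnclosingCircle(P),cv2.fitEllipse(P))
for n,F in(('top',f),('side',g)):
    C=cloud(F); 
    for nm,(x,y),zr,rr in(('funnelrim',(.658,.2245),(.183,.197),.04),('jarrim',(.64,-.215),(.083,.097),.04)):
        Q=C[(np.hypot(C[...,0]-x,C[...,1]-y)<rr)&(C[...,2]>zr[0])&(C[...,2]<zr[1])][:,:2]
        print(n,nm,len(Q),np.round(cv2.minEnclosingCircle(Q.astype(np.float32))[0],4),cv2.minEnclosingCircle(Q.astype(np.float32))[1], 'midbox',np.round((Q.min(0)+Q.max(0))/2,4))
cv2.imwrite('pics/st.png',np.hstack([cv2.resize(f['image'][270:305,335:380],None,fx=8,fy=8),cv2.resize(g['image'][280:325,270:315],(360,280))])[:,:,::-1])
E
```

```text
top stopper mu [ 0.4815 -0.0164] axis [ 0.119 -0.993] ang -83.2 [-0.0247  0.0192 -0.0183  0.0178] mid [ 0.4812 -0.0137]
side stopper mu [ 0.4825 -0.0213] axis [ 0.054 -0.999] ang -86.9 [-0.0331  0.0293 -0.0192  0.0221] mid [ 0.4824 -0.0194]
funnel rim top ((0.6546246409416199, 0.2246115505695343), 0.03196076676249504) ((0.6550391912460327, 0.22478710114955902), (0.059925880283117294, 0.06054277718067169), 101.50151824951172)
jar ((0.6283379197120667, -0.20805121958255768), 0.03706248477101326) ((0.6285651326179504, -0.2066469043493271), (0.056664545089006424, 0.07293608784675598), 51.00472640991211)
top funnelrim 137 [0.6589 0.2264] 0.03137177973985672 midbox [0.6587 0.2263]
top jarrim 147 [ 0.6411 -0.2157] 0.026665326207876205 midbox [ 0.6409 -0.2153]
side funnelrim 186 [0.6602 0.2232] 0.03249769285321236 midbox [0.6594 0.2233]
side jarrim 281 [ 0.6407 -0.2183] 0.02723110467195511 midbox [ 0.64  -0.218]
```

View pics/st.png

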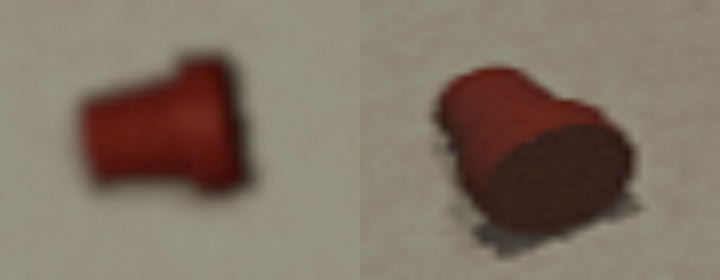

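>>> jog_arm:
  motion:
    - [1, [0.03, 0, 0], [0, 7, 0]]
    - [1, [0.03, 0, -0.02], [0, 7, 0]]
    - [1, [0.03, 0, -0.02], [0, 7, 0]]
    - [1, [0.03, 0, -0.02], [0, 7, 0]]
    - [1, [0.03, 0, -0.02], [0, 7, 0]]
    - [1, [0.035, 0, -0.01], [0, 7, 0]]
    - [1, [0.04, 0, 0], [0, 7, 0]]
    - [1, [0.04, 0, 0], [0, 7, 0]]
  force: 60

```text
clock: 0.97
tcp_pos: [0.3347, 0.3945, 0.2505]
orientation: [-1.328, 1.0, -1.0]
contact_force: [2.0, -0.2, 0.2]
grip_width: 0.0854
```

Crop shows the stopper with its head toward −y, about 84° clockwise from +x. I'll refine the head position from the range data.

Run:
```python
from h import *
st()
for n in('top','side'):
    F=grab(n); C=cloud(F); 
    m=(np.abs(C[...,0]-.482)<.05)&(np.abs(C[...,1]+.02)<.05)&(C[...,2]>.006)
    P=C[m]; print(n,len(P),'ylim',P[:,1].min(),P[:,1].max(),'xlim',P[:,0].min(),P[:,0].max())
    for y in np.arange(-.05,.02,.005):
        Q=P[(P[:,1]>=y)&(P[:,1]<y+.005)]
        if len(Q): print(' y%.3f'%(y+.0025),len(Q),'zmax %.3f x %.3f..%.3f mid %.4f'%(Q[:,2].max(),Q[:,0].min(),Q[:,0].max(),(Q[:,0].min()+Q[:,0].max())/2))
```

```text
t 0.97 tcp [0.3347 0.3945 0.2505] F [ 2.  -0.2  0.2] w 0.0854
axes cols x,y,z:
 [[ 0.277  0.     0.961]
 [-0.961  0.001  0.277]
 [-0.001 -1.     0.001]]
q [-1.233  0.217  0.286  1.945 -0.073  0.988 -0.633]
top 319 ylim -0.06992063271276604 0.022407231157904443 xlim 0.4383695141305486 0.5282096502613873
 y-0.048 2 zmax 0.007 x 0.521..0.528 mid 0.5247
 y-0.043 7 zmax 0.016 x 0.438..0.480 mid 0.4594
 y-0.038 30 zmax 0.038 x 0.464..0.516 mid 0.4901
 y-0.033 36 zmax 0.045 x 0.464..0.504 mid 0.4843
 y-0.028 38 zmax 0.047 x 0.463..0.516 mid 0.4894
 y-0.023 33 zmax 0.046 x 0.464..0.503 mid 0.4837
 y-0.018 34 zmax 0.042 x 0.457..0.516 mid 0.4863
 y-0.013 39 zmax 0.038 x 0.467..0.497 mid 0.4822
 y-0.008 27 zmax 0.036 x 0.467..0.518 mid 0.4924
 y-0.003 25 zmax 0.033 x 0.467..0.518 mid 0.4926
 y0.002 24 zmax 0.030 x 0.467..0.493 mid 0.4801
 y0.007 17 zmax 0.030 x 0.469..0.490 mid 0.4797
 y0.012 1 zmax 0.007 x 0.520..0.520 mid 0.5204
 y0.022 2 zmax 0.007 x 0.482..0.520 mid 0.5013
side 474 ylim -0.043921327534490295 0.00880393362714127 xlim 0.46254725404259256 0.5054917864383585
 y-0.043 61 zmax 0.032 x 0.464..0.499 mid 0.4815
 y-0.038 143 zmax 0.042 x 0.464..0.505 mid 0.4842
 y-0.033 95 zmax 0.047 x 0.463..0.505 mid 0.4843
 y-0.028 37 zmax 0.044 x 0.463..0.503 mid 0.4827
 y-0.023 26 zmax 0.043 x 0.467..0.500 mid 0.4833
 y-0.018 16 zmax 0.039 x 0.466..0.496 mid 0.4814
 y-0.013 20 zmax 0.035 x 0.466..0.490 mid 0.4783
 y-0.008 23 zmax 0.033 x 0.466..0.494 mid 0.4799
 y-0.003 27 zmax 0.031 x 0.466..0.493 mid 0.4797
 y0.002 21 zmax 0.032 x 0.468..0.491 mid 0.4795
 y0.007 5 zmax 0.027 x 0.476..0.490 mid 0.4829
```

>>> jog_arm:
  motion:
    - [1, [0.04, 0, 0.005], [0, 0, 0]]
    - [1, [0.04, 0, 0.005], [0, 0, 0]]
    - [1, [0.04, 0, 0.004], [0, 0, 0]]
    - [1, [0.04, 0, 0.004], [0, 0, 0]]
    - [1, [0.04, 0, 0.004], [0, 0, 0]]
    - [1, [0.04, 0, 0.004], [0, 0, 0]]
    - [1, [0.04, 0, 0], [0, 0, 0]]
    - [1, [0.04, 0, 0], [0, 0, 0]]
    - [1, [0.04, 0, 0], [0, 0, 0]]
    - [1, [0.04, 0.02, 0], [0, 0, 0]]

```text
clock: 1.9
tcp_pos: [0.4736, 0.0204, 0.2344]
orientation: [-1.325, 0.992, -0.998]
contact_force: [1.2, 0.8, -0.3]
grip_width: 0.0858
```

>>> jog_arm:
  motion:
    - [1, [0.04, 0.03, 0], [0, 0, 0]]
    - [1, [0.008, 0.03, 0], [0, 5, 0]]
    - [1, [0, 0.03, 0], [0, 5, 0]]
    - [1, [0, 0, 0], [0, 0, 0]]
    - [1, [0, 0, 0], [0, 0, 0]]

```text
clock: 2.32
tcp_pos: [0.4818, -0.0175, 0.146]
orientation: [-1.264, 1.127, -1.124]
contact_force: [-0.6, 0.6, 0.5]
grip_width: 0.0855
```

Run:
```python
from h import *
st()
```

```text
t 2.32 tcp [ 0.4818 -0.0175  0.146 ] F [-0.6  0.6  0.5] w 0.0855
axes cols x,y,z:
 [[ 0.114 -0.003  0.993]
 [-0.994 -0.001  0.114]
 [ 0.001 -1.    -0.004]]
q [-0.582  0.344  0.591  2.132 -0.28   0.743  0.305]
```

>>> jog_arm:
  motion:
    - [1, [0.011, 0, 0.001], [0, 0, 5]]
    - [1, [0, 0, 0], [0, 0, 5]]
    - [1, [0, 0, 0], [0, 0, 5]]
    - [1, [0.0078, 0.029, 0], [0, 0, 0]]
    - [1, [0.0078, 0.029, 0], [0, 0, 0]]
    - [1, [0, 0, 0], [0, 0, 0]]
    - [1, [0, 0, 0], [0, 0, 0]]

```text
clock: 2.9
tcp_pos: [0.4851, -0.0278, 0.0877]
orientation: [-1.077, 1.25, -0.927]
contact_force: [0.2, 0.1, 0.5]
grip_width: 0.0853
```

```bash
cat >> h.py <<'E'
def go(p):
    o,M=st(); d=np.array(p)-o['tcp_pos']; print('tool delta mm',np.round(M.T@d*1000,1))
E
python3 - <<'E'
from h import *
go([.4838,-.0285,.027])
E
```

```text
t 2.9 tcp [ 0.4851 -0.0278  0.0877] F [0.2 0.1 0.5] w 0.0853
axes cols x,y,z:
 [[ 0.11  -0.03   0.994]
 [-0.959  0.258  0.114]
 [-0.26  -0.966 -0.   ]]
q [-0.235  0.48   0.406  2.114 -0.658  0.766  0.773]
tool delta mm [16.3 58.5 -1.3]
```

>>> jog_arm:
  motion:
    - [1, [0.008, 0.029, -0.001], [0, 0, 0]]
    - [1, [0.006, 0.02, 0], [0, 0, 0]]
    - [1, [0.0023, 0.0095, 0], [0, 0, 0]]
    - [1, [0, 0, 0], [0, 0, 0]]
    - [1, [0, 0, 0], [0, 0, 0]]

```text
clock: 3.32
tcp_pos: [0.485, -0.0289, 0.0274]
orientation: [-1.075, 1.249, -0.93]
contact_force: [0.4, -1.1, -0.1]
grip_width: 0.0851
```

Run:
```python
from h import *
go([.4838,-.0285,.027])
f=grab('side'); cv2.imwrite('pics/s1.png',cv2.resize(f['image'][200:360,200:400],None,fx=3.5,fy=3.5)[:,:,::-1])
```

```text
t 3.32 tcp [ 0.485  -0.0289  0.0274] F [ 0.4 -1.1 -0.1] w 0.0851
axes cols x,y,z:
 [[ 0.109 -0.027  0.994]
 [-0.96   0.258  0.112]
 [-0.259 -0.966  0.002]]
q [-0.169  0.587  0.329  2.13  -0.762  0.658  0.885]
tool delta mm [-0.4  0.6 -1.1]
```

View pics/s1.png

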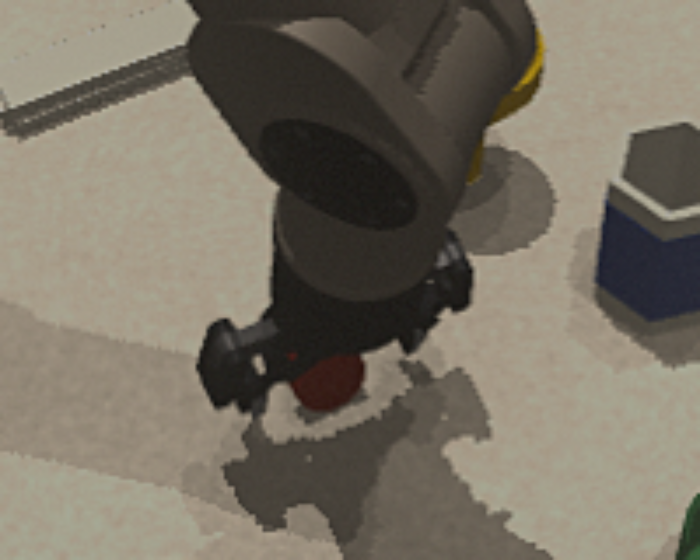

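The head (about (325,378) in the crop) sits between the open fingers. Closing.

>>> jog_arm:
  motion:
    - [0.45, [0, 0, 0], [0, 0, 0]]
    - [0.4, [0, 0, 0], [0, 0, 0]]
    - [0.3, [0, 0, 0], [0, 0, 0]]
    - [0.2, [0, 0, 0], [0, 0, 0]]
    - [0.2, [0, 0, 0], [0, 0, 0]]
    - [0.2, [0, 0, 0], [0, 0, 0]]
  force: 50

```text
clock: 3.87
tcp_pos: [0.4843, -0.0292, 0.0264]
orientation: [-1.075, 1.251, -0.93]
contact_force: [-1.1, 0.1, 6.3]
grip_width: 0.0401
```

>>> jog_arm:
  motion:
    - [0.2, [-0.0026, -0.0097, 0], [0, 0, 0]]
    - [0.2, [-0.005, -0.019, 0], [0, 0, 0]]
    - [0.2, [-0.008, -0.029, 0], [0, 0, 0]]
    - [0.2, [-0.008, -0.029, 0], [0, 0, 0]]
    - [0.2, [-0.005, -0.019, 0], [0, 0, 0]]
    - [0.2, [-0.003, -0.01, 0], [0, 0, 0]]

```text
clock: 4.37
tcp_pos: [0.4847, -0.0291, 0.1486]
orientation: [-1.073, 1.249, -0.932]
contact_force: [0.0, -0.2, -0.6]
grip_width: 0.0401
```

Run:
```python
from h import *
st()
f=grab('side'); cv2.imwrite('pics/s2.png',cv2.resize(f['image'][160:360,200:400],None,fx=3,fy=3)[:,:,::-1])
```

```text
t 4.37 tcp [ 0.4847 -0.0291  0.1486] F [ 0.  -0.2 -0.6] w 0.0401
axes cols x,y,z:
 [[ 0.107 -0.025  0.994]
 [-0.96   0.257  0.11 ]
 [-0.258 -0.966  0.003]]
q [-0.295  0.374  0.475  2.086 -0.563  0.873  0.668]
```

View pics/s2.png

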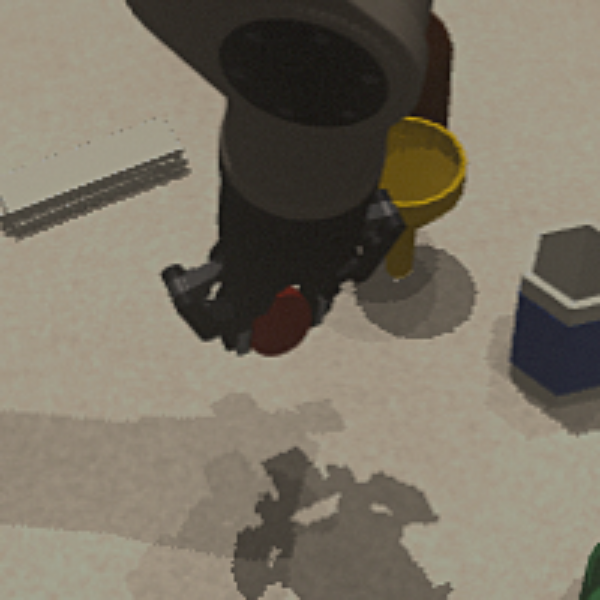

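>>> jog_arm:
  motion:
    - [0.2, [0.01, 0, 0.005], [0, 0, -7]]
    - [0.2, [0.01, 0, 0.005], [0, 0, -7]]
    - [0.2, [0.01, 0, 0.005], [0, 0, -7]]
    - [0.2, [0.01, 0, 0.005], [0, 0, -7]]
    - [0.2, [0, 0, 0], [0, 0, -7]]
    - [0.2, [0, 0, 0], [0, 0, -7]]
    - [0.2, [0, 0, 0], [0, 0, -7]]
    - [0.2, [0, 0, 0], [0, 0, -7]]
    - [0.2, [0, 0, 0], [0, 0, -7]]
    - [0.2, [0, 0, 0], [0, 0, 0]]

```text
clock: 5.25
tcp_pos: [0.5076, -0.062, 0.1381]
orientation: [-1.815, 0.558, -1.716]
contact_force: [-1.1, 0.5, -1.6]
grip_width: 0.0401
```

Run:
```python
from h import *
st()
f=grab('side','s3.png')
```

```text
t 5.25 tcp [ 0.5076 -0.062   0.1381] F [-1.1  0.5 -1.6] w 0.0401
axes cols x,y,z:
 [[ 0.088  0.085  0.993]
 [-0.653 -0.748  0.122]
 [ 0.753 -0.658 -0.01 ]]
q [-1.197  0.852  1.027  2.144  0.215  0.669 -0.353]
```

View pics/s3.png

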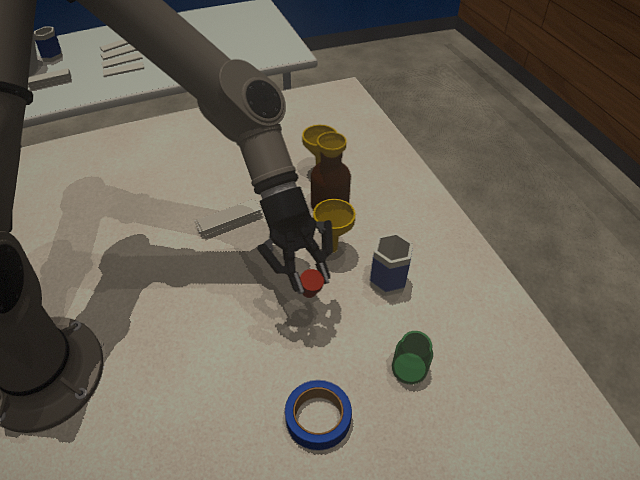

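>>> jog_arm:
  motion:
    - [0.2, [0, 0.015, 0], [0, 0, -6]]
    - [0.2, [0, 0.01, 0], [0, 0, -6]]
    - [0.2, [0, 0, 0], [0, 0, 0]]
    - [0.2, [0, 0, 0], [0, 0, 0]]

```text
clock: 5.63
tcp_pos: [0.5095, -0.086, 0.1265]
orientation: [-1.915, 0.405, -1.855]
contact_force: [0.3, -0.2, 0.8]
grip_width: 0.0403
```

Run:
```python
from h import *
o,M=st()
print('tilt',np.degrees(np.arctan2(-M[1,1],-M[2,1])))
for n in('side','top'):
    f=grab(n); C=cloud(f); c=big(mask(f,*RED)); m=np.zeros((480,640),np.uint8); cv2.drawContours(m,[c],-1,255,-1)
    P=C[(m>0)&(f['range_z']>0)]; print(n,len(P),np.round(P.min(0),3),np.round(P.max(0),3))
    x,y,w,h=cv2.boundingRect(c); cv2.imwrite('pics/z_%s.png'%n,cv2.resize(f['image'][y-25:y+h+25,x-25:x+w+25],None,fx=7,fy=7)[:,:,::-1])
    T=P[P[:,2]>P[:,2].max()-.006]; A=np.c_[T[:,:2],np.ones(len(T))]; print('plane top',np.linalg.lstsq(A,T[:,2],rcond=None)[0][:2])
```

```text
t 5.63 tcp [ 0.5095 -0.086   0.1265] F [ 0.3 -0.2  0.8] w 0.0403
axes cols x,y,z:
 [[ 0.057  0.093  0.994]
 [-0.499 -0.86   0.109]
 [ 0.865 -0.502 -0.002]]
q [-1.222  1.052  1.051  2.144  0.244  0.644 -0.456]
tilt 59.7192168130991
side 497 [ 0.49  -0.114 -0.001] [0.535 0.021 0.142]
plane top [0.11279551 0.64655058]
top 288 [ 0.493 -0.125 -0.001] [ 0.549 -0.07   0.139]
plane top [-0.02973556  0.02653108]
```

View pics/z_side.png

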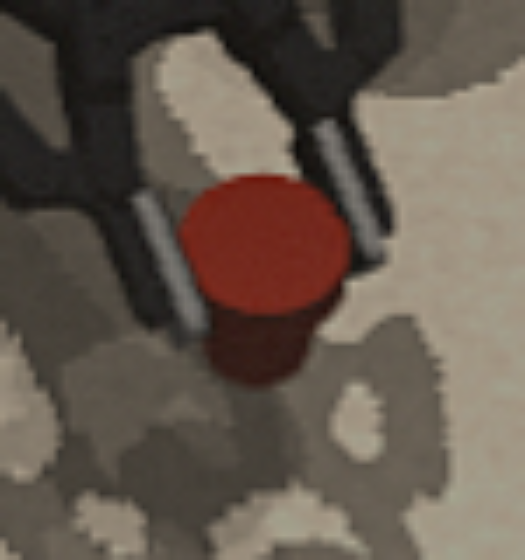

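Run:
```python
from h import *
for n in('side','top'):
    f=grab(n); C=cloud(f); c=big(mask(f,*RED)); m=np.zeros((480,640),np.uint8); cv2.drawContours(m,[c],-1,255,-1)
    m=cv2.erode(m,np.ones((3,3)))
    P=C[(m>0)&(f['range_z']>0)]; 
    zt=np.percentile(P[:,2],80);T=P[abs(P[:,2]-zt)<.008]
    for _ in range(3):
        A=np.c_[T[:,:2],np.ones(len(T))]; k=np.linalg.lstsq(A,T[:,2],rcond=None)[0]; e=T[:,2]-A@k; T=T[abs(e)<max(2*e.std(),.001)]
    print(n,len(T),'slope deg',np.degrees(k[:2]),'mean',T.mean(0),'mid',(T.min(0)+T.max(0))/2,np.ptp(T,axis=0),e.std())
```

```text
side 309 slope deg [-1.7994958   1.54279302] mean [ 0.51058152 -0.09367202  0.13382171] mid [ 0.51136385 -0.09314581  0.13374373] [0.03542491 0.03908985 0.00479728] 0.0010556798972864618
top 192 slope deg [-2.62184465  0.92804753] mean [ 0.51107235 -0.08876446  0.13398939] mid [ 0.51168751 -0.08873273  0.13417689] [0.03279125 0.03650955 0.00741567] 0.0017361175308985561
```

>>> jog_arm:
  motion:
    - [0.2, [-0.01, 0.006, 0], [0, 0, 0]]
    - [0.2, [-0.02, 0.0115, 0], [0, 0, 0]]
    - [0.2, [-0.02, 0.0115, 0], [0, 0, 0]]
    - [0.2, [-0.012, 0.007, 0], [0, 0, 0]]
    - [0.2, [-0.006, 0.0035, 0], [0, 0, 0]]
    - [0.2, [0, 0, 0], [0, 0, 0]]
    - [0.2, [0, 0, 0], [0, 0, 0]]

```text
clock: 6.42
tcp_pos: [0.5103, -0.0852, 0.0488]
orientation: [-1.913, 0.401, -1.858]
contact_force: [-0.1, -0.3, -0.3]
grip_width: 0.0405
```

Run:
```python
from h import *
o,M=st()
f=grab('side'); cv2.imwrite('pics/s5.png',cv2.resize(f['image'][180:340,230:390],None,fx=3.6,fy=3.6)[:,:,::-1])
```

```text
t 6.42 tcp [ 0.5103 -0.0852  0.0488] F [-0.1 -0.3 -0.3] w 0.0405
axes cols x,y,z:
 [[ 0.055  0.096  0.994]
 [-0.497 -0.861  0.11 ]
 [ 0.866 -0.5    0.   ]]
q [-1.178  1.187  0.946  2.124  0.186  0.562 -0.534]
```

View pics/s5.png

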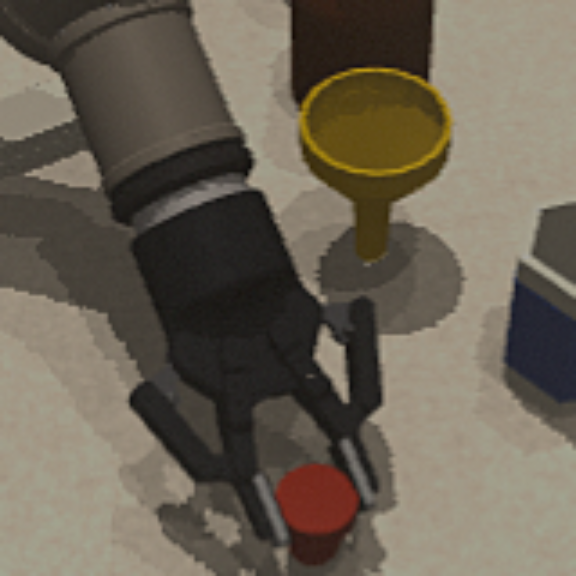

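Stopper upright and just above the bench. Lowering in small steps.

>>> jog_arm:
  motion:
    - [0.2, [-0.0035, 0.002, 0], [0, 0, 0]]
    - [0.2, [-0.0035, 0.002, 0], [0, 0, 0]]
    - [0.2, [0, 0, 0], [0, 0, 0]]

```text
clock: 6.72
tcp_pos: [0.5103, -0.0847, 0.0397]
orientation: [-1.913, 0.4, -1.857]
contact_force: [-0.8, 0.9, -0.9]
grip_width: 0.0404
```

>>> jog_arm:
  motion:
    - [0.2, [-0.0013, 0.0008, 0], [0, 0, 0]]
    - [0.2, [-0.0013, 0.0008, 0], [0, 0, 0]]
    - [0.2, [0, 0, 0], [0, 0, 0]]

```text
clock: 6.97
tcp_pos: [0.5104, -0.0858, 0.0389]
orientation: [-1.915, 0.399, -1.86]
contact_force: [-1.2, 5.2, 9.9]
grip_width: 0.0403
```

>>> jog_arm:
  motion:
    - [0.2, [0.0012, -0.0007, 0], [0, 0, 0]]
    - [0.2, [0, 0, 0], [0, 0, 0]]
    - [0.55, [0, 0, 0], [0, 0, 0]]
    - [0.6, [0, 0, 0], [0, 0, 0]]
    - [0.8, [0, 0, 0], [0, 0, 0]]
    - [0.8, [0, 0, 0], [0, 0, 0]]
    - [0.8, [0, 0, 0], [0, 0, 0]]

```text
clock: 7.55
tcp_pos: [0.5102, -0.0851, 0.0383]
orientation: [-1.914, 0.4, -1.857]
contact_force: [-0.2, -1.2, -0.8]
grip_width: 0.0684
```

Run:
```python
from h import *
o,M=st()
f=grab('side'); cv2.imwrite('pics/s6.png',cv2.resize(f['image'][220:360,230:390],None,fx=4,fy=4)[:,:,::-1])
```

```text
t 7.55 tcp [ 0.5102 -0.0851  0.0383] F [-0.2 -1.2 -0.8] w 0.0684
axes cols x,y,z:
 [[ 0.056  0.096  0.994]
 [-0.497 -0.861  0.111]
 [ 0.866 -0.5   -0.   ]]
q [-1.173  1.205  0.933  2.12   0.178  0.553 -0.543]
```

View pics/s6.png

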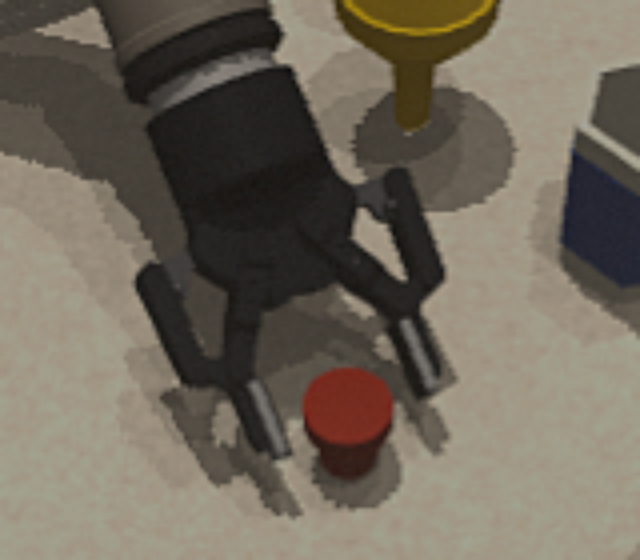

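Stopper stands upright, released, at crop (348,410). Backing off along the fingers, then turning the tool down again.

>>> jog_arm:
  motion:
    - [0.8, [0, -0.015, 0], [0, 0, 0]]
    - [0.8, [0, -0.03, 0], [0, 0, 0]]
    - [0.8, [0.02, -0.03, 0], [0, 0, 0]]
    - [0.8, [0.03, -0.02, 0], [0, 0, 7]]
    - [0.8, [0.03, -0.01, 0], [0, 0, 7]]
    - [0.8, [0.01, -0.02, 0.02], [0, 0, 7]]
    - [1, [0, -0.02, 0.02], [0, 0, 7]]
    - [1, [0, 0, 0.02], [0, 0, 7]]
    - [1, [0, 0, 0.02], [0, 0, 7]]
    - [1, [0, 0, 0.02], [0, 0, 7]]

```text
clock: 8.43
tcp_pos: [0.6037, -0.0033, 0.1889]
orientation: [-1.404, 1.004, -1.288]
contact_force: [-0.1, 0.0, -2.3]
grip_width: 0.0855
```

>>> jog_arm:
  motion:
    - [1, [0, 0, 0.02], [0, 0, 7]]
    - [1, [0, 0, 0.0], [0, 0, 4]]
    - [1, [0, 0, 0], [0, 0, 0]]
    - [1, [0, 0, 0], [0, 0, 0]]

```text
clock: 8.77
tcp_pos: [0.6214, -0.004, 0.1865]
orientation: [-1.282, 1.114, -1.155]
contact_force: [-0.2, 0.9, 0.7]
grip_width: 0.0852
```

Run:
```python
from h import *
go([.658,.225,.25])
f=grab('side'); cv2.imwrite('pics/s7.png',f['image'][:,:,::-1])
for n in('side','top'):
    f=grab(n); C=cloud(f); c=big(mask(f,*RED)); m=np.zeros((480,640),np.uint8); cv2.drawContours(m,[c],-1,255,-1)
    P=C[(m>0)&(f['range_z']>0)]; T=P[abs(P[:,2]-.044)<.006]; print(n,len(P),len(T),T.mean(0) if len(T) else 0,(T.min(0)+T.max(0))/2,np.ptp(T,axis=0))
```

```text
t 8.77 tcp [ 0.6214 -0.004   0.1865] F [-0.2  0.9  0.7] w 0.0852
axes cols x,y,z:
 [[ 0.106  0.002  0.994]
 [-0.994 -0.034  0.106]
 [ 0.034 -0.999 -0.002]]
q [-0.554  0.515  0.611  1.783 -0.313  0.946  0.286]
tool delta mm [-221.6  -71.2   60.6]
side 425 362 [ 0.50914377 -0.09261875  0.04379955] [ 0.50953126 -0.09153326  0.04302525] [0.04003343 0.04291032 0.01000787]
top 235 226 [ 0.5091429  -0.08796508  0.04400692] [ 0.50951431 -0.08760773  0.04386238] [0.03788935 0.03741097 0.01103899]
```

View pics/s7.png

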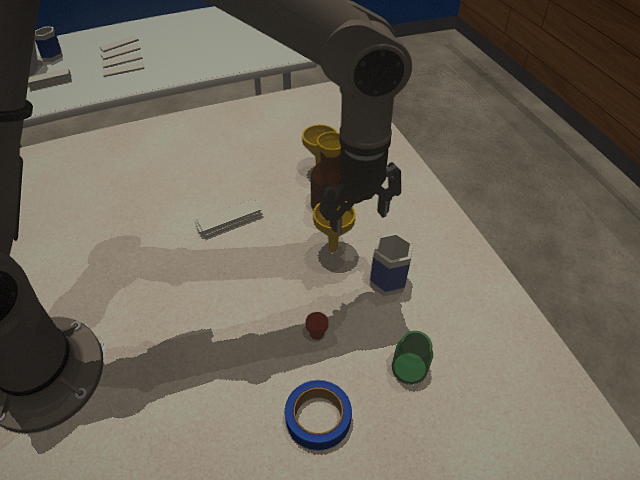

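Stopper standing at side (317,324), z_top=0.044 as it must be, near (0.5095, −0.090). Now to the funnel.

>>> jog_arm:
  motion:
    - [1, [-0.02, -0.03, 0.01], [0, 0, 2]]
    - [1, [-0.025, -0.03, 0.01], [0, 0, 0]]
    - [1, [-0.03, -0.015, 0.01], [0, 0, 0]]
    - [1, [-0.035, 0, 0.01], [0, 0, 0]]
    - [1, [-0.035, 0, 0.01], [0, 0, 0]]
    - [1, [-0.035, 0, 0.01], [0, 0, 0]]
    - [1, [-0.03, 0, 0.0], [0, 0, 0]]
    - [1, [-0.012, 0, 0.0], [0, 0, 0]]
    - [1, [0, 0, 0], [0, 0, 0]]
    - [1, [0, 0, 0], [0, 0, 0]]

```text
clock: 9.75
tcp_pos: [0.6561, 0.2276, 0.2607]
orientation: [-1.262, 1.127, -1.124]
contact_force: [-0.1, -0.9, -0.6]
grip_width: 0.0854
```

Run:
```python
from h import *
go([.6588,.2248,.183])
```

```text
t 9.75 tcp [0.6561 0.2276 0.2607] F [-0.1 -0.9 -0.6] w 0.0854
axes cols x,y,z:
 [[ 0.114 -0.002  0.994]
 [-0.994  0.001  0.114]
 [-0.001 -1.    -0.002]]
q [-0.811  0.558  0.59   1.52  -0.328  1.165 -0.047]
tool delta mm [ 3.1 77.7  2.5]
```

>>> jog_arm:
  motion:
    - [1, [0.003, 0.02, 0.0025], [0, 0, 0]]
    - [1, [0, 0.03, 0], [0, 0, 0]]
    - [1, [0, 0.02, 0], [0, 0, 0]]
    - [1, [0, 0.0075, 0], [0, 0, 0]]
    - [1, [0, 0, 0], [0, 0, 0]]
    - [1, [0, 0, 0], [0, 0, 0]]

```text
clock: 10.25
tcp_pos: [0.6605, 0.2223, 0.1848]
orientation: [-1.257, 1.13, -1.127]
contact_force: [0.5, 0.0, 0.0]
grip_width: 0.0855
```

Run:
```python
from h import *
go([.6588,.2248,.183])
f=grab('side'); cv2.imwrite('pics/s8.png',cv2.resize(f['image'][60:220,270:420],None,fx=3.7,fy=3.7)[:,:,::-1])
```

```text
t 10.25 tcp [0.6605 0.2223 0.1848] F [0.5 0.  0. ] w 0.0855
axes cols x,y,z:
 [[ 0.109 -0.     0.994]
 [-0.994  0.002  0.109]
 [-0.002 -1.     0.   ]]
q [-0.78   0.629  0.556  1.586 -0.372  1.033 -0.008]
tool delta mm [-2.7  1.8 -1.4]
```

View pics/s8.png

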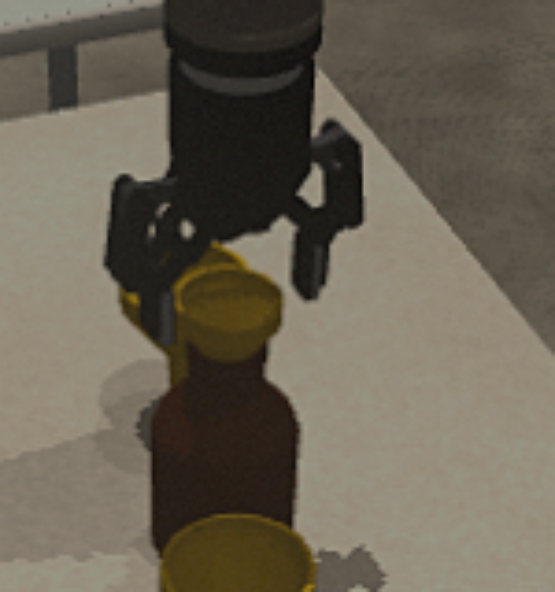

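Funnel rim (228,305 in the crop) sits between the fingers but about 4 mm nearer the left one, which agrees with the ray estimate x≈0.655. I'll shift, then close.

>>> jog_arm:
  motion:
    - [1, [-0.0027, 0.0015, -0.004], [0, 0, 0]]
    - [1, [0, 0, 0], [0, 0, 0]]
    - [0.6, [0, 0, 0], [0, 0, 0]]
    - [0.6, [0, 0, 0], [0, 0, 0]]
    - [0.5, [0, 0, 0], [0, 0, 0]]
    - [0.5, [0, 0, 0], [0, 0, 0]]
    - [0.5, [0, 0, 0], [0, 0, 0]]
  force: 30

```text
clock: 10.88
tcp_pos: [0.6569, 0.2261, 0.1835]
orientation: [-1.255, 1.128, -1.126]
contact_force: [2.8, 0.3, 3.6]
grip_width: 0.0606
```

Run:
```python
from h import *
st()
f=grab('side'); cv2.imwrite('pics/s9.png',cv2.resize(f['image'][60:220,270:420],None,fx=3.7,fy=3.7)[:,:,::-1])
```

```text
t 10.88 tcp [0.6569 0.2261 0.1835] F [2.8 0.3 3.6] w 0.0606
axes cols x,y,z:
 [[ 0.11   0.002  0.994]
 [-0.994  0.003  0.11 ]
 [-0.003 -1.     0.002]]
q [-0.787  0.626  0.555  1.595 -0.372  1.025 -0.013]
```

View pics/s9.png

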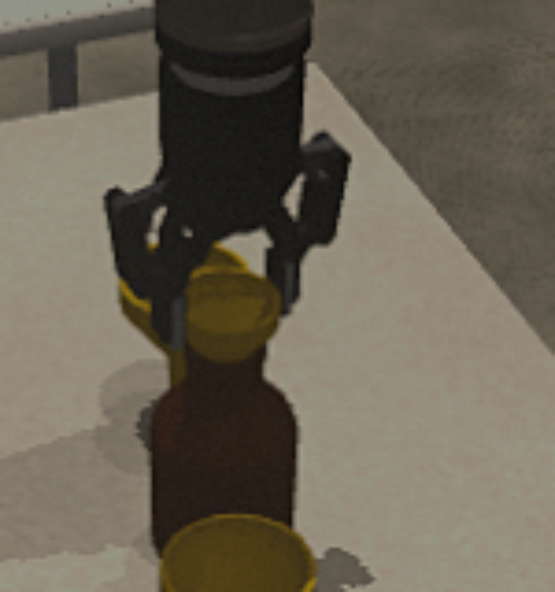

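>>> jog_arm:
  motion:
    - [0.5, [0, -0.005, 0], [0, 0, 0]]
    - [0.5, [0, -0.01, 0], [0, 0, 0]]
    - [0.5, [0, -0.015, 0], [0, 0, 0]]
    - [0.5, [0, -0.015, 0], [0, 0, 0]]
    - [0.5, [0, -0.015, 0], [0, 0, 0]]
    - [0.5, [0, -0.015, 0], [0, 0, 0]]
    - [0.5, [0, -0.01, 0], [0, 0, 0]]
    - [0.5, [0, 0, 0], [0, 0, 0]]

```text
clock: 11.6
tcp_pos: [0.6564, 0.2256, 0.2701]
orientation: [-1.255, 1.128, -1.126]
contact_force: [-0.1, 0.5, -1.0]
grip_width: 0.0611
```

Run:
```python
from h import *
go([.6405,-.2165,.26])
f=grab('side','s10.png')
for n in('side','top'):
    F=grab(n); C=cloud(F)
    Q=C[(np.hypot(C[...,0]-.658,C[...,1]-.225)<.035)&(C[...,2]>.150)&(C[...,2]<.165)][:,:2]
    if len(Q)>4: print(n,len(Q),cv2.minEnclosingCircle(Q.astype(np.float32)))
```

```text
t 11.6 tcp [0.6564 0.2256 0.2701] F [-0.1  0.5 -1. ] w 0.0611
axes cols x,y,z:
 [[ 0.11   0.002  0.994]
 [-0.994  0.004  0.11 ]
 [-0.004 -1.     0.002]]
q [-0.811  0.548  0.594  1.514 -0.325  1.176 -0.049]
tool delta mm [437.7   8.3 -64.5]
side 209 ((0.6595401763916016, 0.2236875593662262), 0.025727394968271255)
top 90 ((0.6561449766159058, 0.22109845280647278), 0.023295173421502113)
```

View pics/s10.png

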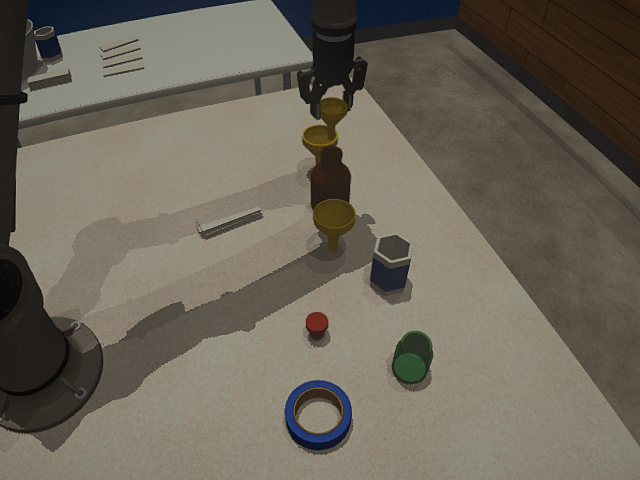

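>>> jog_arm:
  motion:
    - [0.5, [0.02, 0, -0.004], [0, 0, 0]]
    - [0.5, [0.035, 0, -0.006], [0, 0, 0]]
    - [0.5, [0.037, 0, -0.006], [0, 0, 0]]
    - [0.5, [0.037, 0, -0.006], [0, 0, 0]]
    - [0.5, [0.037, 0, -0.006], [0, 0, 0]]
    - [0.5, [0.037, 0, -0.006], [0, 0, 0]]
    - [0.5, [0.037, 0, -0.006], [0, 0, 0]]
    - [0.5, [0.037, 0, -0.006], [0, 0, 0]]
    - [0.5, [0.037, 0, -0.006], [0, 0, 0]]
    - [0.5, [0.037, 0, -0.006], [0, 0, 0]]

```text
clock: 12.58
tcp_pos: [0.6358, -0.131, 0.2654]
orientation: [-1.259, 1.131, -1.124]
contact_force: [0.9, -0.1, -1.7]
grip_width: 0.0609
```

>>> jog_arm:
  motion:
    - [0.5, [0.035, 0, -0.004], [0, 0, 0]]
    - [0.5, [0.03, 0, -0.003], [0, 0, 0]]
    - [0.5, [0.02, 0, 0], [0, 0, 0]]
    - [0.5, [0, 0, 0], [0, 0, 0]]
    - [0.5, [0, 0, 0], [0, 0, 0]]

```text
clock: 13.0
tcp_pos: [0.6382, -0.2163, 0.2651]
orientation: [-1.258, 1.133, -1.126]
contact_force: [-0.3, 0.7, -0.2]
grip_width: 0.0604
```

Run:
```python
from h import *
go([.6395,-.2165,.18])
f=grab('side','s11.png')
F=f;C=cloud(F)
Q=C[(np.hypot(C[...,0]-.658,C[...,1]-.225)<.035)&(C[...,2]>.150)&(C[...,2]<.165)][:,:2]
print('bottle lip',len(Q),cv2.minEnclosingCircle(Q.astype(np.float32)))
F=grab('top');C=cloud(F)
Q=C[(np.hypot(C[...,0]-.658,C[...,1]-.225)<.035)&(C[...,2]>.150)&(C[...,2]<.165)][:,:2]
print('bottle lip top',len(Q),cv2.minEnclosingCircle(Q.astype(np.float32)))
```

```text
t 13.0 tcp [ 0.6382 -0.2163  0.2651] F [-0.3  0.7 -0.2] w 0.0604
axes cols x,y,z:
 [[ 0.107 -0.003  0.994]
 [-0.994  0.003  0.107]
 [-0.003 -1.    -0.003]]
q [-0.202  0.531  0.648  1.571 -0.341  1.159  0.626]
tool delta mm [ 0.6 85.1  1.5]
bottle lip 207 ((0.6586982607841492, 0.22462473809719086), 0.025772571563720703)
bottle lip top 188 ((0.6591084003448486, 0.22609296441078186), 0.024606944993138313)
```

View pics/s11.png

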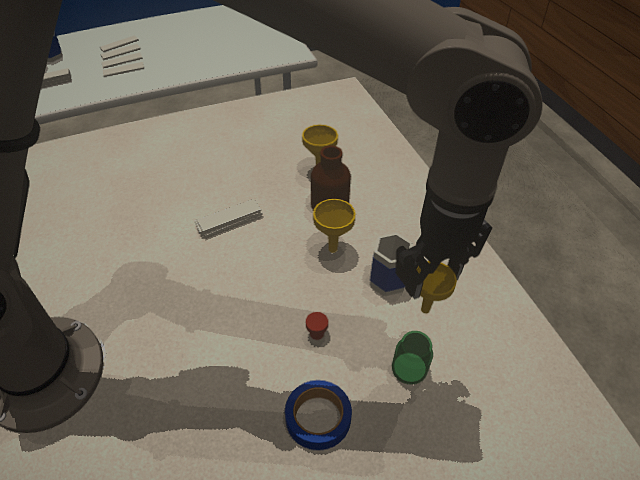

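>>> jog_arm:
  motion:
    - [0.5, [0.0005, 0.02, 0.002], [0, 0, 0]]
    - [0.5, [0, 0.03, 0], [0, 0, 0]]
    - [0.5, [0, 0.025, 0], [0, 0, 0]]
    - [0.5, [0, 0.01, 0], [0, 0, 0]]
    - [0.5, [0, 0, 0], [0, 0, 0]]
    - [0.5, [0, 0, 0], [0, 0, 0]]

```text
clock: 13.6
tcp_pos: [0.6416, -0.2139, 0.1816]
orientation: [-1.259, 1.129, -1.124]
contact_force: [-0.3, -0.7, 0.2]
grip_width: 0.0609
```

Run:
```python
from h import *
go([.640,-.2168,.12])
f=grab('side'); cv2.imwrite('pics/s12.png',cv2.resize(f['image'][240:400,340:500],None,fx=3.6,fy=3.6)[:,:,::-1])
f=grab('top'); cv2.imwrite('pics/t12.png',cv2.resize(f['image'][140:300,360:520],None,fx=3.6,fy=3.6)[:,:,::-1])
```

```text
t 13.6 tcp [ 0.6416 -0.2139  0.1816] F [-0.3 -0.7  0.2] w 0.0609
axes cols x,y,z:
 [[ 0.112 -0.001  0.994]
 [-0.994  0.003  0.112]
 [-0.003 -1.    -0.001]]
q [-0.176  0.612  0.603  1.644 -0.397  1.013  0.668]
tool delta mm [ 2.9 61.6 -1.8]
```

View pics/s12.png

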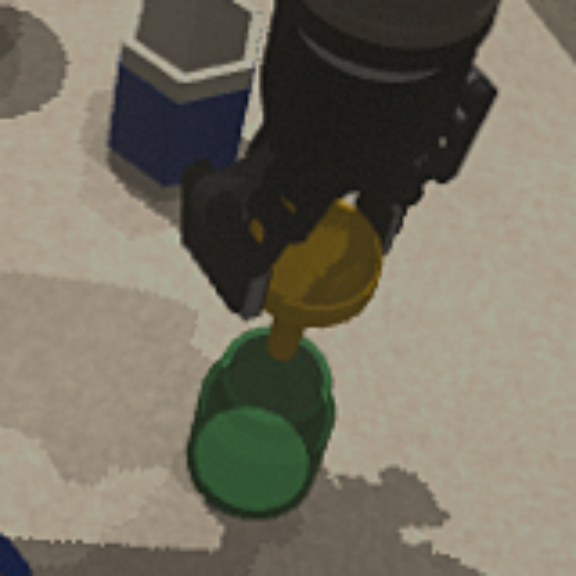

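```bash
cat >> h.py <<'E'
def proj(f,p):
    K=np.array([[f['fx'],0,f['cx']],[0,f['fy'],f['cy']],[0,0,1.]]); M=Rm(f['orientation']).T
    u,_=cv2.projectPoints(np.array([p],float),cv2.Rodrigues(M)[0],-M@np.array(f['xyz']),K,np.array([f['k1'],0,0,0,0.]))
    return u[0,0]
E
python3 - <<'E'
from h import *
f=grab('side')
for p in([.6416,-.2139,.188],[.6416,-.2139,.108],[.640,-.2168,.088],[.640,-.2168,0.0]):
    print(p,(proj(f,p)-[340,240])*3.6)
E
```

```text
[0.6416, -0.2139, 0.188] [307.52706581 243.94881881]
[0.6416, -0.2139, 0.108] [278.77534122 342.75580821]
[0.64, -0.2168, 0.088] [272.003348 371.327206]
[0.64, -0.2168, 0.0] [245.41267489 460.76854365]
```

>>> jog_arm:
  motion:
    - [0.5, [0, 0.01, -0.0018], [0, 0, 0]]
    - [0.5, [0, 0.015, 0], [0, 0, 0]]
    - [0.5, [0, 0.015, 0], [0, 0, 0]]
    - [0.5, [0, 0.012, 0], [0, 0, 0]]
    - [0.5, [0, 0.008, 0], [0, 0, 0]]
    - [0.5, [0, 0, 0], [0, 0, 0]]
    - [0.5, [0, 0, 0], [0, 0, 0]]

```text
clock: 14.33
tcp_pos: [0.6393, -0.215, 0.1213]
orientation: [-1.258, 1.13, -1.125]
contact_force: [0.2, 0.2, -0.5]
grip_width: 0.0611
```

Run:
```python
from h import *
go([.640,-.2148,.107])
f=grab('side'); cv2.imwrite('pics/s13.png',cv2.resize(f['image'][240:400,340:500],None,fx=3.6,fy=3.6)[:,:,::-1])
```

```text
t 14.33 tcp [ 0.6393 -0.215   0.1213] F [ 0.2  0.2 -0.5] w 0.0611
axes cols x,y,z:
 [[ 0.11  -0.001  0.994]
 [-0.994  0.003  0.11 ]
 [-0.003 -1.    -0.001]]
q [-0.149  0.676  0.564  1.687 -0.44   0.91   0.702]
tool delta mm [-0.1 14.3  0.7]
```

View pics/s13.png

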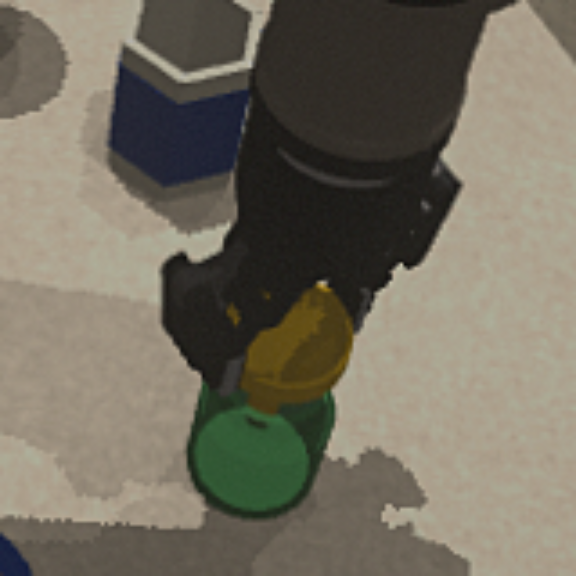

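>>> jog_arm:
  motion:
    - [0.5, [0, 0.004, 0], [0, 0, 0]]
    - [0.5, [0, 0.004, 0], [0, 0, 0]]
    - [0.5, [0, 0.002, 0], [0, 0, 0]]
    - [0.5, [0, 0, 0], [0, 0, 0]]

```text
clock: 14.72
tcp_pos: [0.6392, -0.2147, 0.1109]
orientation: [-1.258, 1.13, -1.125]
contact_force: [-0.8, -0.7, -1.1]
grip_width: 0.0606
```

>>> jog_arm:
  motion:
    - [0.5, [0, 0.002, 0], [0, 0, 0]]
    - [0.5, [0, 0.0015, 0], [0, 0, 0]]
    - [0.5, [0, 0, 0], [0, 0, 0]]

```text
clock: 14.97
tcp_pos: [0.6397, -0.2153, 0.108]
orientation: [-1.258, 1.129, -1.126]
contact_force: [0.4, -0.0, 0.7]
grip_width: 0.0608
```

>>> jog_arm:
  motion:
    - [0.5, [0, 0.0015, 0], [0, 0, 0]]
    - [0.5, [0, 0.001, 0], [0, 0, 0]]
    - [0.5, [0, 0, 0], [0, 0, 0]]

```text
clock: 15.22
tcp_pos: [0.6404, -0.216, 0.1067]
orientation: [-1.257, 1.127, -1.128]
contact_force: [-0.9, -1.4, 6.6]
grip_width: 0.0607
```

Run:
```python
from h import *
st()
f=grab('side'); cv2.imwrite('pics/s14.png',cv2.resize(f['image'][240:400,340:500],None,fx=3.6,fy=3.6)[:,:,::-1])
```

```text
t 15.22 tcp [ 0.6404 -0.216   0.1067] F [-0.9 -1.4  6.6] w 0.0607
axes cols x,y,z:
 [[ 0.11   0.002  0.994]
 [-0.994  0.001  0.11 ]
 [-0.001 -1.     0.002]]
q [-0.141  0.694  0.554  1.694 -0.452  0.883  0.711]
```

View pics/s14.png

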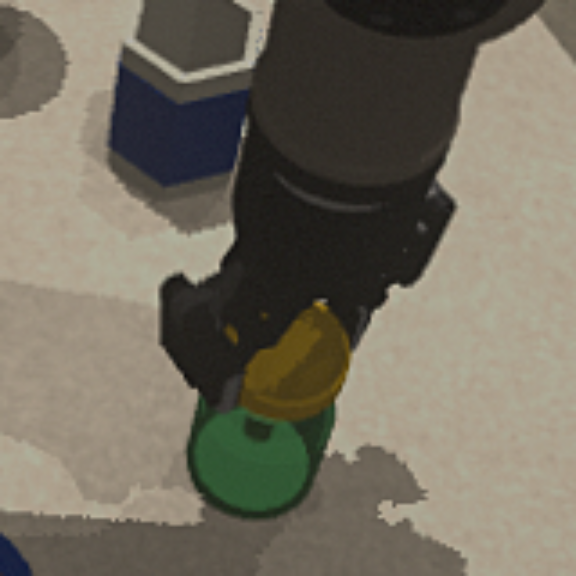

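Contact came at TCP z=0.1067 against the predicted 0.1055, with the stem inside the jar at crop (258,430). Releasing and lifting.

>>> jog_arm:
  motion:
    - [0.5, [0, -0.001, 0], [0, 0, 0]]
    - [0.8, [0, 0, 0], [0, 0, 0]]
    - [1, [0, 0, 0], [0, 0, 0]]
    - [1, [0, 0, 0], [0, 0, 0]]
    - [1, [0, 0, 0], [0, 0, 0]]
    - [1, [0, -0.01, 0], [0, 0, 0]]
    - [1, [0, -0.03, 0], [0, 0, 0]]
    - [1, [0, -0.03, 0], [0, 0, 0]]
    - [1, [0, -0.03, 0], [0, 0, 0]]
    - [1, [0, -0.02, 0], [0, 0, 0]]

```text
clock: 16.1
tcp_pos: [0.6402, -0.2159, 0.2302]
orientation: [-1.256, 1.127, -1.128]
contact_force: [0.6, -0.3, -0.4]
grip_width: 0.0856
```

Run:
```python
from h import *
go([.5098,-.090,.15])
for n in('side','top'):
    F=grab(n); C=cloud(F)
    cv2.imwrite('pics/%s15.png'%n,F['image'][:,:,::-1])
    for nm,(x,y),zr,rr in(('bottle',(.658,.225),(.151,.165),.035),('funnel',(.64,-.2165),(.105,.119),.045),('stopper',(.51,-.09),(.038,.05),.035)):
        Q=C[(np.hypot(C[...,0]-x,C[...,1]-y)<rr)&(C[...,2]>zr[0])&(C[...,2]<zr[1])]
        if len(Q)>4: print(n,nm,len(Q),np.round(cv2.minEnclosingCircle(Q[:,:2].astype(np.float32))[0],4),cv2.minEnclosingCircle(Q[:,:2].astype(np.float32))[1],'z95',np.percentile(Q[:,2],95))
```

```text
t 16.1 tcp [ 0.6402 -0.2159  0.2302] F [ 0.6 -0.3 -0.4] w 0.0856
axes cols x,y,z:
 [[ 0.11   0.002  0.994]
 [-0.994  0.002  0.11 ]
 [-0.001 -1.     0.003]]
q [-0.193  0.562  0.632  1.607 -0.365  1.092  0.646]
tool delta mm [-139.3   80.1 -116. ]
side bottle 196 [0.6592 0.2228] 0.024894019588828087 z95 0.16006791541748963
side funnel 330 [ 0.6406 -0.2179] 0.03221127763390541 z95 0.11501892356436755
side stopper 386 [ 0.51   -0.0913] 0.022081512957811356 z95 0.04601764764438768
top bottle 192 [0.6592 0.2252] 0.02463822066783905 z95 0.160977889674195
top funnel 12 [ 0.6542 -0.1905] 0.009769696742296219 z95 0.11480228791470858
top stopper 178 [ 0.5115 -0.0876] 0.02064400725066662 z95 0.04786162825634606
```

View pics/side15.png

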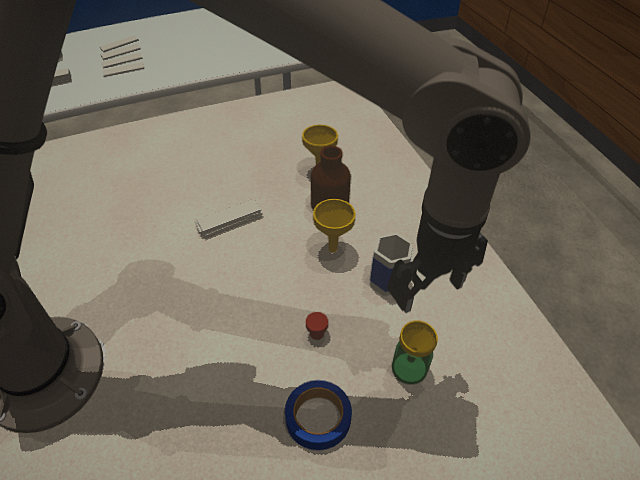

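Funnel stands in the jar at side (418,335), rim z≈0.113 (must be 0.112), centre within about 2 mm. For the stopper I must grip only the head, above the lip, so I need the true fingertip position. I'll measure it from range, open here, and later at 42 mm.

>>> jog_arm:
  motion:
    - [0.6, [-0.035, -0.005, -0.02], [0, 0, 0]]
    - [0.55, [-0.035, -0.005, -0.02], [0, 0, 0]]
    - [0.5, [-0.03, 0, -0.025], [0, 0, 0]]
    - [0.5, [-0.025, 0, -0.025], [0, 0, 0]]
    - [0.5, [-0.014, 0, -0.026], [0, 0, 0]]
    - [0.5, [0, 0, 0], [0, 0, 0]]
    - [0.5, [0, 0, 0], [0, 0, 0]]

```text
clock: 16.78
tcp_pos: [0.5075, -0.0888, 0.2367]
orientation: [-1.258, 1.129, -1.123]
contact_force: [1.0, 0.3, -0.2]
grip_width: 0.0426
```

Run:
```python
from h import *
o,M=st(); p=np.array(o['tcp_pos'])
print('tip_extent',r.tip_extent)
F=grab('side'); C=cloud(F)
cv2.imwrite('pics/s16.png',cv2.resize(F['image'][180:340,240:400],None,fx=3.6,fy=3.6)[:,:,::-1])
L=(C-p)@M
m=(abs(L[...,0])<.03)&(abs(L[...,2])<.07)&(L[...,1]>-.03)&(L[...,1]<.06)&(F['range_z']>0)
for s in(-1,1):
    Q=L[m&(s*L[...,2]>0)]; print(s,len(Q),'tip y pct',np.percentile(Q[:,1],[50,90,95,98,100]).round(4),'z range',Q[Q[:,1]>0][:,2].min(),Q[Q[:,1]>0][:,2].max())
```

```text
t 16.78 tcp [ 0.5075 -0.0888  0.2367] F [ 1.   0.3 -0.2] w 0.0426
axes cols x,y,z:
 [[ 0.112 -0.002  0.994]
 [-0.994  0.004  0.112]
 [-0.004 -1.    -0.001]]
q [-0.519  0.267  0.689  1.982 -0.21   0.965  0.385]
tip_extent 0.019
-1 195 tip y pct [-0.0079  0.0073  0.0103  0.0125  0.0152] z range -0.03466250589360564 -0.021007800810921438
1 261 tip y pct [-0.0084  0.0092  0.0128  0.0144  0.0163] z range 0.021383627289299774 0.034614483313335435
```

View pics/s16.png

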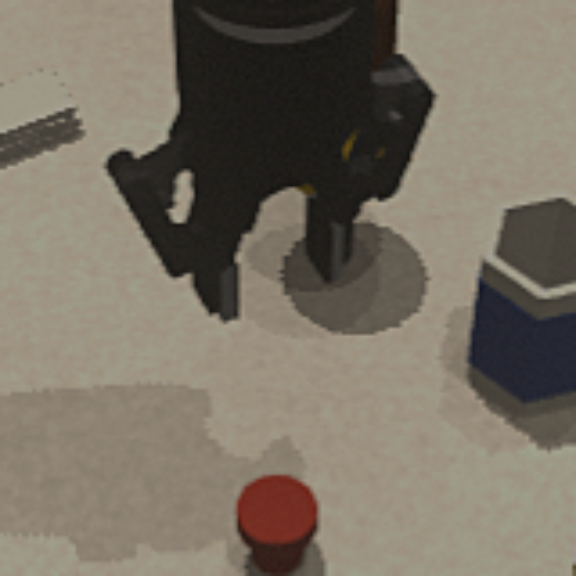

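Tips stand about 15 mm ahead at this opening. Gripping at TCP z≈0.0485 puts the tips about 3 mm above the head's underside. The stopper is still standing at crop (278,510). Descending.

>>> jog_arm:
  motion:
    - [0.8, [0.001, 0.02, 0.0024], [0, 0, 0]]
    - [0.8, [0, 0.035, 0], [0, 0, 0]]
    - [0.8, [0, 0.035, 0], [0, 0, 0]]
    - [0.8, [0, 0.03, 0], [0, 0, 0]]
    - [0.8, [0, 0.015, 0], [0, 0, 0]]
    - [0.8, [0, 0, 0], [0, 0, 0]]
    - [0.8, [0, 0, 0], [0, 0, 0]]

```text
clock: 17.42
tcp_pos: [0.5117, -0.0913, 0.1013]
orientation: [-1.259, 1.131, -1.126]
contact_force: [0.5, -0.3, 1.0]
grip_width: 0.0686
```

Run:
```python
from h import *
go([.5102,-.0895,.0485])
F=grab('side')
cv2.imwrite('pics/s17.png',cv2.resize(F['image'][200:360,240:400],None,fx=3.6,fy=3.6)[:,:,::-1])
```

```text
t 17.42 tcp [ 0.5117 -0.0913  0.1013] F [ 0.5 -0.3  1. ] w 0.0686
axes cols x,y,z:
 [[ 0.109 -0.002  0.994]
 [-0.994  0.002  0.109]
 [-0.002 -1.    -0.002]]
q [-0.388  0.485  0.566  2.076 -0.405  0.691  0.553]
tool delta mm [-1.8 52.8 -1.2]
```

View pics/s17.png

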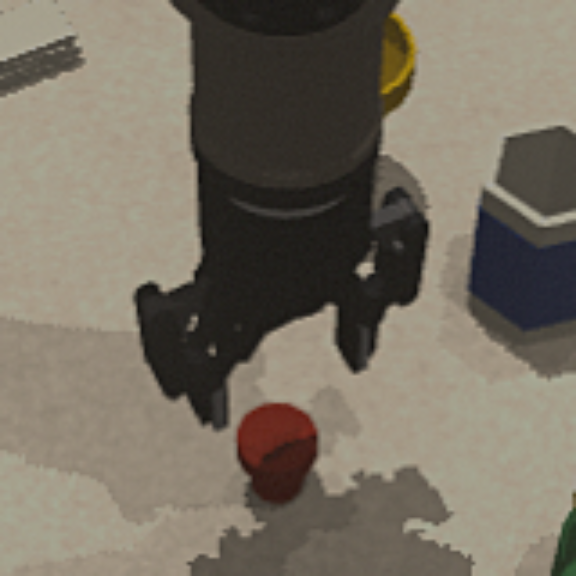

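>>> jog_arm:
  motion:
    - [0.8, [-0.0018, 0.02, -0.0012], [0, 0, 0]]
    - [0.8, [0, 0.02, 0], [0, 0, 0]]
    - [0.8, [0, 0.01, 0], [0, 0, 0]]
    - [0.8, [0, 0.0028, 0], [0, 0, 0]]
    - [0.8, [0, 0, 0], [0, 0, 0]]
    - [0.8, [0, 0, 0], [0, 0, 0]]

```text
clock: 17.97
tcp_pos: [0.5108, -0.0887, 0.0501]
orientation: [-1.257, 1.128, -1.126]
contact_force: [-0.2, -0.7, 0.5]
grip_width: 0.0685
```

Run:
```python
from h import *
go([.5102,-.0895,.0485])
F=grab('side')
cv2.imwrite('pics/s18.png',cv2.resize(F['image'][240:360,250:370],None,fx=4.8,fy=4.8)[:,:,::-1])
```

```text
t 17.97 tcp [ 0.5108 -0.0887  0.0501] F [-0.2 -0.7  0.5] w 0.0685
axes cols x,y,z:
 [[ 0.11   0.001  0.994]
 [-0.994  0.003  0.11 ]
 [-0.002 -1.     0.001]]
q [-0.332  0.566  0.491  2.1   -0.482  0.584  0.613]
tool delta mm [ 0.7  1.6 -0.6]
```

View pics/s18.png

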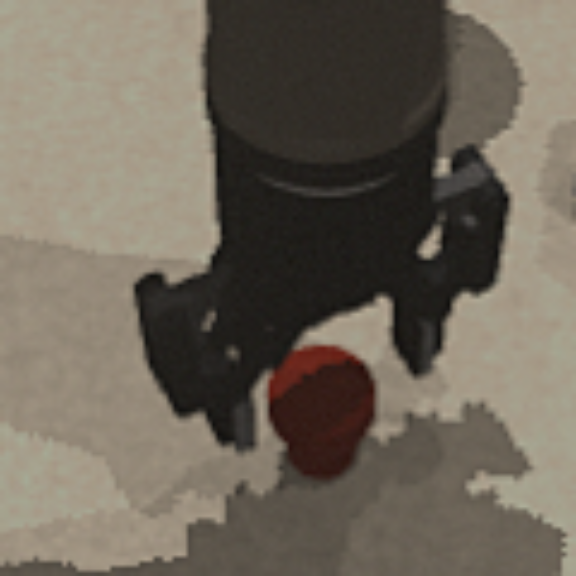

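Run:
```python
from h import *
o=r.get_obs(); M=Rm(o['orientation']); p=np.array(o['tcp_pos'])
for n in ('side','top'):
    F=grab(n); C=cloud(F); L=(C-p)@M
    m=(abs(L[...,0])<.012)&(abs(L[...,2])<.07)&(L[...,1]>-.0)&(L[...,1]<.014)&(F['range_z']>0)&(mask(F,*RED)==0)
    for s in(-1,1):
        Q=L[m&(s*L[...,2]>.024)]
        if len(Q)>3: print(n,s,len(Q),'inner z',np.percentile(abs(Q[:,2]),[2,10,50]))
    c=mask(F,(0,120,30),(8,255,255))>0
    Q=L[c&(L[...,1]>0)&(L[...,1]<.014)&(abs(L[...,0])<.03)]
    if len(Q)>3: print(n,'head in tool',Q.min(0),Q.max(0),(Q.min(0)+Q.max(0))/2)
```

```text
side -1 12 inner z [0.03535005 0.03710337 0.03933463]
side 1 24 inner z [0.03382663 0.03411263 0.03525594]
side head in tool [-0.01782522  0.00090553 -0.02203802] [0.02466672 0.01382861 0.0189992 ] [ 0.00342075  0.00736707 -0.00151941]
```

>>> jog_arm:
  motion:
    - [0.7, [0.0015, 0.0016, -0.0015], [0, 0, 0]]
    - [0.65, [0, 0, 0], [0, 0, 0]]
    - [0.6, [0, 0, 0], [0, 0, 0]]
    - [0.56, [0, 0, 0], [0, 0, 0]]
    - [0.53, [0, 0, 0], [0, 0, 0]]
    - [0.51, [0, 0, 0], [0, 0, 0]]
    - [0.49, [0, 0, 0], [0, 0, 0]]
    - [0.4, [0, 0, 0], [0, 0, 0]]
    - [0.3, [0, 0, 0], [0, 0, 0]]
    - [0.3, [0, 0, 0], [0, 0, 0]]
  force: 40

```text
clock: 18.95
tcp_pos: [0.5088, -0.0901, 0.0478]
orientation: [-1.257, 1.129, -1.125]
contact_force: [-0.6, -0.2, 5.9]
grip_width: 0.0401
```

Run:
```python
from h import *
st()
F=grab('side')
cv2.imwrite('pics/s19.png',cv2.resize(F['image'][240:360,250:370],None,fx=4.8,fy=4.8)[:,:,::-1])
```

```text
t 18.95 tcp [ 0.5088 -0.0901  0.0478] F [-0.6 -0.2  5.9] w 0.0401
axes cols x,y,z:
 [[ 0.11  -0.     0.994]
 [-0.994  0.003  0.11 ]
 [-0.003 -1.     0.   ]]
q [-0.326  0.569  0.488  2.103 -0.484  0.579  0.619]
```

View pics/s19.png

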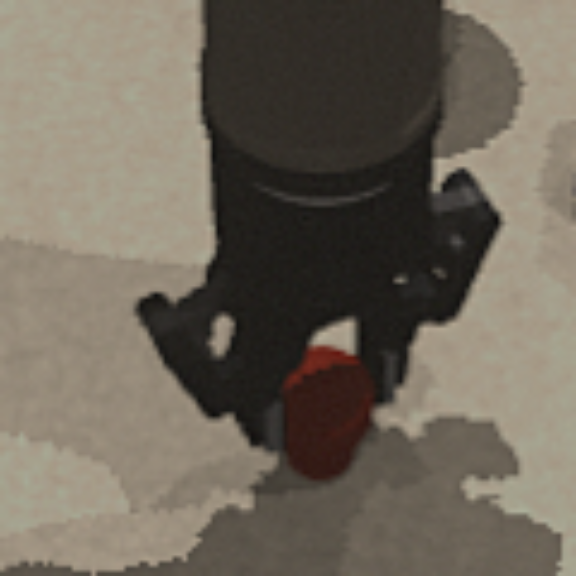

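Gripped by the head. Lifting and checking.

>>> jog_arm:
  motion:
    - [0.3, [0, -0.005, 0], [0, 0, 0]]
    - [0.3, [0, -0.015, 0], [0, 0, 0]]
    - [0.3, [0, -0.03, 0], [0, 0, 0]]
    - [0.3, [0, -0.035, 0], [0, 0, 0]]
    - [0.3, [0, -0.035, 0], [0, 0, 0]]
    - [0.3, [0, -0.035, 0], [0, 0, 0]]
    - [0.3, [0, -0.03, 0], [0, 0, 0]]
    - [0.3, [0, -0.015, 0], [0, 0, 0]]
    - [0.3, [0, 0, 0], [0, 0, 0]]
    - [0.3, [0, 0, 0], [0, 0, 0]]

```text
clock: 19.83
tcp_pos: [0.5087, -0.0904, 0.2479]
orientation: [-1.257, 1.128, -1.125]
contact_force: [-0.7, 0.4, -0.2]
grip_width: 0.04
```

Run:
```python
from h import *
go([.6578,.2240,.245])
F=grab('side')
cv2.imwrite('pics/s20.png',cv2.resize(F['image'][150:310,240:400],None,fx=3.6,fy=3.6)[:,:,::-1])
```

```text
t 19.83 tcp [ 0.5087 -0.0904  0.2479] F [-0.7  0.4 -0.2] w 0.04
axes cols x,y,z:
 [[ 0.111  0.001  0.994]
 [-0.994  0.003  0.111]
 [-0.003 -1.     0.001]]
q [-0.539  0.256  0.714  1.968 -0.204  0.987  0.382]
tool delta mm [-296.     4.   182.9]
```

View pics/s20.png

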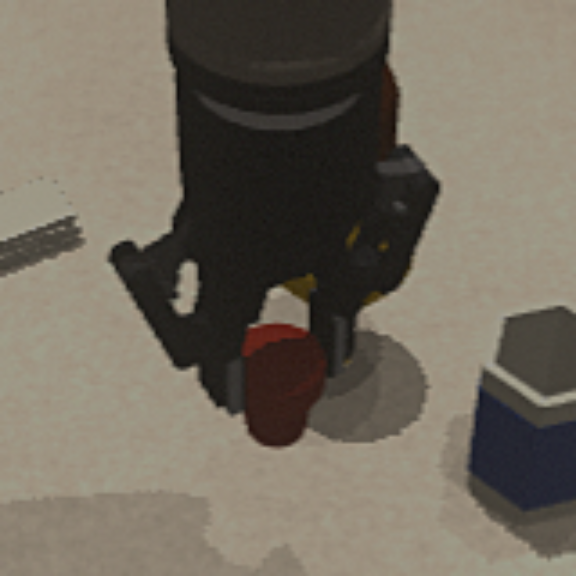

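Held upright, head at the pad tips and the underside clear below them. Going over to the bottle.

>>> jog_arm:
  motion:
    - [0.3, [-0.015, 0, 0.01], [0, 0, 0]]
    - [0.3, [-0.028, 0, 0.018], [0, 0, 0]]
    - [0.3, [-0.033, 0, 0.02], [0, 0, 0]]
    - [0.3, [-0.034, 0, 0.021], [0, 0, 0]]
    - [0.3, [-0.034, 0, 0.021], [0, 0, 0]]
    - [0.3, [-0.034, 0, 0.021], [0, 0, 0]]
    - [0.3, [-0.034, 0, 0.021], [0, 0, 0]]
    - [0.3, [-0.034, 0, 0.021], [0, 0, 0]]
    - [0.3, [-0.03, 0, 0.018], [0, 0, 0]]
    - [0.3, [-0.02, 0, 0.012], [0, 0, 0]]

```text
clock: 20.72
tcp_pos: [0.6575, 0.2283, 0.2448]
orientation: [-1.262, 1.129, -1.121]
contact_force: [0.2, 0.4, -0.2]
grip_width: 0.0403
```

>>> jog_arm:
  motion:
    - [0.3, [0, 0, 0], [0, 0, 0]]
    - [0.3, [0, 0, 0], [0, 0, 0]]
    - [0.3, [0, 0, 0], [0, 0, 0]]

```text
clock: 20.97
tcp_pos: [0.6572, 0.2222, 0.2462]
orientation: [-1.261, 1.131, -1.126]
contact_force: [-0.0, -0.3, -0.4]
grip_width: 0.0402
```

Run:
```python
from h import *
go([.6578,.2240,.21])
o=r.get_obs(); p=o['tcp_pos']
for n in('side','top'):
    F=grab(n); C=cloud(F)
    cv2.imwrite('pics/%s21.png'%n,cv2.resize(F['image'][90:230,260:400] if n=='side' else F['image'][140:280,170:310],None,fx=4.2,fy=4.2)[:,:,::-1])
    Q=C[(np.hypot(C[...,0]-.658,C[...,1]-.225)<.035)&(C[...,2]>.151)&(C[...,2]<.165)]
    if len(Q)>4: print(n,'lip',len(Q),cv2.minEnclosingCircle(Q[:,:2].astype(np.float32)))
    m=mask(F,(0,120,30),(8,255,255))>0
    Q=C[m&(np.hypot(C[...,0]-p[0],C[...,1]-p[1])<.035)&(C[...,2]>.185)]
    if len(Q)>4: print(n,'stopper',len(Q),Q.min(0),Q.max(0))
```

```text
t 20.97 tcp [0.6572 0.2222 0.2462] F [-0.  -0.3 -0.4] w 0.0402
axes cols x,y,z:
 [[ 0.109 -0.004  0.994]
 [-0.994  0.     0.109]
 [-0.001 -1.    -0.004]]
q [-0.803  0.571  0.589  1.536 -0.338  1.141 -0.035]
tool delta mm [-1.7 36.2  0.9]
side lip 196 ((0.6587144136428833, 0.22386975586414337), 0.025788670405745506)
side stopper 289 [0.63868556 0.19896205 0.19817488] [0.67720951 0.24307416 0.26488025]
top lip 83 ((0.6572458744049072, 0.22218871116638184), 0.022996138781309128)
top stopper 76 [0.6312625  0.20182428 0.19833236] [0.67222376 0.21418288 0.29459621]
```

View pics/side21.png

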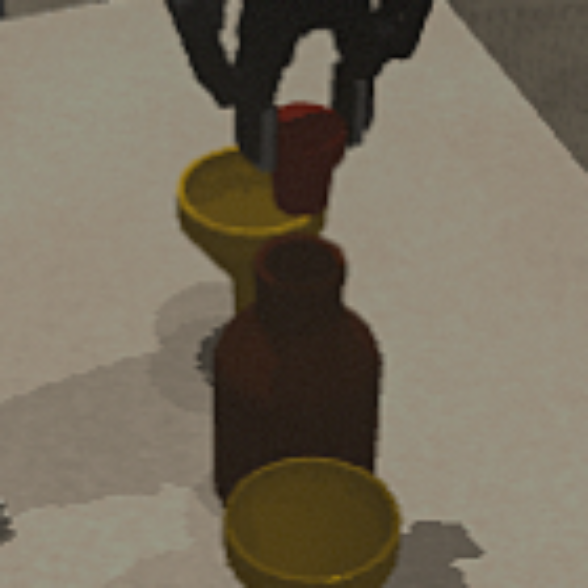

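>>> jog_arm:
  motion:
    - [0.3, [-0.0017, 0.01, 0.001], [0, 0, 0]]
    - [0.3, [0, 0.015, 0], [0, 0, 0]]
    - [0.3, [0, 0.008, 0], [0, 0, 0]]
    - [0.3, [0, 0.002, 0], [0, 0, 0]]
    - [0.3, [0, 0, 0], [0, 0, 0]]
    - [0.3, [0, 0, 0], [0, 0, 0]]

```text
clock: 21.57
tcp_pos: [0.6589, 0.2254, 0.2134]
orientation: [-1.257, 1.129, -1.126]
contact_force: [-1.2, -0.1, -0.6]
grip_width: 0.0401
```

Run:
```python
from h import *
go([.6578,.2240,.20])
F=grab('side')
cv2.imwrite('pics/s22.png',cv2.resize(F['image'][110:210,280:380],None,fx=6,fy=6,interpolation=cv2.INTER_CUBIC)[:,:,::-1])
o=r.get_obs();p=o['tcp_pos']
print('exp narrow end axis px',(proj(F,[p[0],p[1],p[2]-.048])-[280,110])*6,'lip center',(proj(F,[.6583,.2245,.158])-[280,110])*6)
```

```text
t 21.57 tcp [0.6589 0.2254 0.2134] F [-1.2 -0.1 -0.6] w 0.0401
axes cols x,y,z:
 [[ 0.11  -0.001  0.994]
 [-0.994  0.003  0.11 ]
 [-0.003 -1.    -0.   ]]
q [-0.795  0.602  0.573  1.563 -0.358  1.082 -0.023]
tool delta mm [ 1.3 13.4 -1.2]
exp narrow end axis px [305.76824999 233.28266506] lip center [304.17251709 252.95925586]
```

View pics/s22.png

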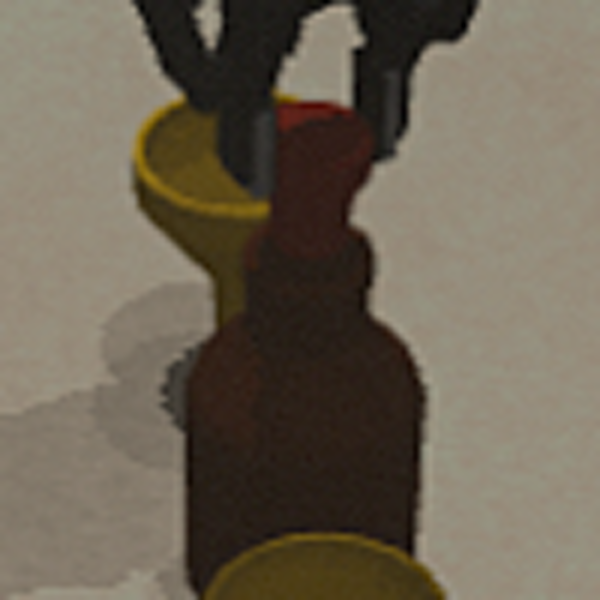

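Run:
```python
from h import *
F=grab('side')
i=F['image'][115:185,295:365].astype(float)
i=np.clip((i/255)**0.5*255*1.3,0,255).astype(np.uint8)
cv2.imwrite('pics/s23.png',cv2.resize(i,None,fx=8,fy=8,interpolation=cv2.INTER_CUBIC)[:,:,::-1])
```

```text
(no output)
```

View pics/s23.png

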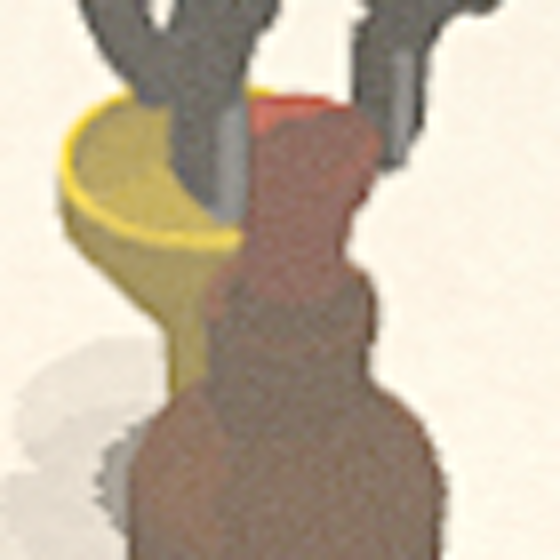

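Stopper bottom at (295,~272) is directly over the lip centre (292,297), allowing for the 7 mm of height still to go. Lowering in small steps and watching the force.

>>> jog_arm:
  motion:
    - [0.3, [0.0005, 0.005, -0.001], [0, 0, 0]]
    - [0.3, [0, 0.004, 0], [0, 0, 0]]
    - [0.3, [0, 0.004, 0], [0, 0, 0]]
    - [0.3, [0, 0, 0], [0, 0, 0]]

```text
clock: 22.0
tcp_pos: [0.6571, 0.225, 0.1989]
orientation: [-1.26, 1.13, -1.125]
contact_force: [-0.4, 0.3, -1.1]
grip_width: 0.0405
```

>>> jog_arm:
  motion:
    - [0.3, [0, 0.003, 0], [0, 0, 0]]
    - [0.3, [0, 0.003, 0], [0, 0, 0]]
    - [0.3, [0, 0, 0], [0, 0, 0]]

```text
clock: 22.25
tcp_pos: [0.6574, 0.225, 0.1934]
orientation: [-1.259, 1.13, -1.125]
contact_force: [-0.0, -0.2, -0.4]
grip_width: 0.0404
```

Run:
```python
from h import *
go([.658,.2248,.1765])
F=grab('side')
i=F['image'][115:185,295:365].astype(float)
i=np.clip((i/255)**0.5*255*1.3,0,255).astype(np.uint8)
cv2.imwrite('pics/s24.png',cv2.resize(i,None,fx=8,fy=8,interpolation=cv2.INTER_CUBIC)[:,:,::-1])
```

```text
t 22.25 tcp [0.6574 0.225  0.1934] F [-0.  -0.2 -0.4] w 0.0404
axes cols x,y,z:
 [[ 0.11  -0.002  0.994]
 [-0.994  0.002  0.11 ]
 [-0.002 -1.    -0.001]]
q [-0.79   0.619  0.563  1.583 -0.369  1.048 -0.014]
tool delta mm [ 0.3 16.9  0.5]
```

View pics/s24.png

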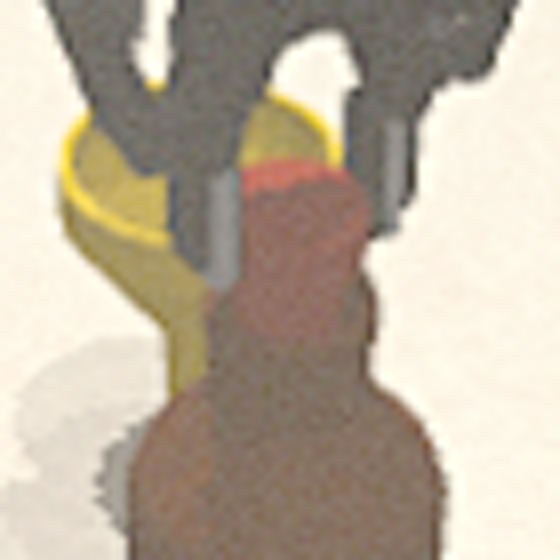

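No contact force with the narrow end about 13 mm below the lip, so it is in the bore. Continuing.

>>> jog_arm:
  motion:
    - [0.3, [0, 0.003, 0], [0, 0, 0]]
    - [0.3, [0, 0.003, 0], [0, 0, 0]]
    - [0.3, [0, 0, 0], [0, 0, 0]]

```text
clock: 22.55
tcp_pos: [0.6574, 0.2251, 0.1874]
orientation: [-1.259, 1.13, -1.125]
contact_force: [0.4, -0.1, -1.6]
grip_width: 0.0406
```

>>> jog_arm:
  motion:
    - [0.3, [0, 0.003, 0], [0, 0, 0]]
    - [0.3, [0, 0.002, 0], [0, 0, 0]]
    - [0.3, [0, 0, 0], [0, 0, 0]]

```text
clock: 22.8
tcp_pos: [0.6575, 0.2251, 0.1825]
orientation: [-1.259, 1.13, -1.125]
contact_force: [-0.9, -0.4, -0.2]
grip_width: 0.0407
```

>>> jog_arm:
  motion:
    - [0.3, [0, 0.002, 0], [0, 0, 0]]
    - [0.3, [0, 0.001, 0], [0, 0, 0]]
    - [0.3, [0, 0, 0], [0, 0, 0]]

```text
clock: 23.05
tcp_pos: [0.6576, 0.2251, 0.1799]
orientation: [-1.258, 1.129, -1.125]
contact_force: [-0.3, 0.1, -1.7]
grip_width: 0.0402
```

>>> jog_arm:
  motion:
    - [0.3, [0, 0.0015, 0], [0, 0, 0]]
    - [0.3, [0, 0.0005, 0], [0, 0, 0]]
    - [0.3, [0, 0, 0], [0, 0, 0]]

```text
clock: 23.3
tcp_pos: [0.6577, 0.2251, 0.178]
orientation: [-1.258, 1.129, -1.125]
contact_force: [-0.3, 0.4, -0.5]
grip_width: 0.0402
```

>>> jog_arm:
  motion:
    - [0.3, [0, 0.001, 0], [0, 0, 0]]
    - [0.3, [0, 0.0005, 0], [0, 0, 0]]
    - [0.3, [0, 0, 0], [0, 0, 0]]

```text
clock: 23.55
tcp_pos: [0.6577, 0.2251, 0.1765]
orientation: [-1.258, 1.129, -1.125]
contact_force: [0.0, -0.4, -0.4]
grip_width: 0.0407
```

Run:
```python
from h import *
go([.658,.2248,.1765])
F=grab('side')
i=F['image'][115:185,295:365].astype(float)
i=np.clip((i/255)**0.5*255*1.3,0,255).astype(np.uint8)
cv2.imwrite('pics/s25.png',cv2.resize(i,None,fx=8,fy=8,interpolation=cv2.INTER_CUBIC)[:,:,::-1])
```

```text
t 23.55 tcp [0.6577 0.2251 0.1765] F [ 0.  -0.4 -0.4] w 0.0407
axes cols x,y,z:
 [[ 0.11  -0.001  0.994]
 [-0.994  0.003  0.11 ]
 [-0.003 -1.    -0.001]]
q [-0.784  0.636  0.554  1.597 -0.379  1.018 -0.006]
tool delta mm [0.4 0.  0.3]
```

View pics/s25.png

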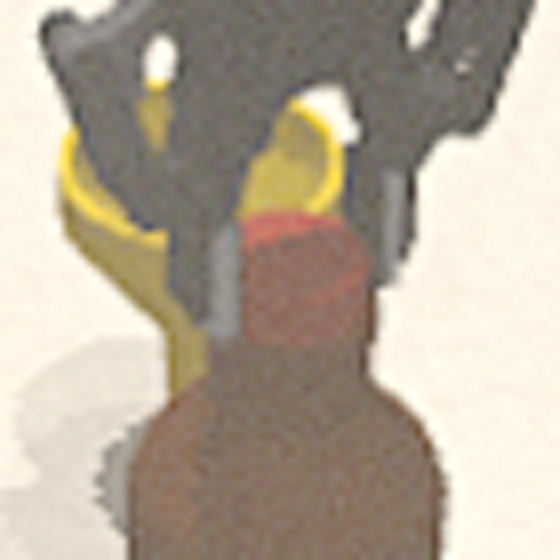

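Almost home and still free. Half-millimetre steps until it seats.

>>> jog_arm:
  motion:
    - [0.3, [0, 0.0005, 0], [0, 0, 0]]
    - [0.3, [0, 0.0005, 0], [0, 0, 0]]
    - [0.3, [0, 0, 0], [0, 0, 0]]

```text
clock: 23.85
tcp_pos: [0.6578, 0.2252, 0.1759]
orientation: [-1.258, 1.129, -1.125]
contact_force: [0.0, 0.2, 1.9]
grip_width: 0.0402
```

>>> jog_arm:
  motion:
    - [0.3, [0, 0.0005, 0], [0, 0, 0]]
    - [0.3, [0, 0.0005, 0], [0, 0, 0]]
    - [0.3, [0, 0, 0], [0, 0, 0]]

```text
clock: 24.1
tcp_pos: [0.6578, 0.2251, 0.1758]
orientation: [-1.257, 1.129, -1.125]
contact_force: [-3.0, -0.8, 7.3]
grip_width: 0.0404
```

Seated at TCP z=0.1758, force +7 N, as predicted (0.128+0.048). Releasing and retreating.

>>> jog_arm:
  motion:
    - [0.3, [0, -0.0007, 0], [0, 0, 0]]
    - [0.55, [0, 0, 0], [0, 0, 0]]
    - [0.65, [0, 0, 0], [0, 0, 0]]
    - [0.8, [0, 0, 0], [0, 0, 0]]
    - [0.8, [0, 0, 0], [0, 0, 0]]
    - [0.8, [0, -0.01, 0], [0, 0, 0]]
    - [0.8, [0, -0.03, 0], [0, 0, 0]]
    - [0.8, [0, -0.03, 0], [0, 0, 0]]
    - [0.8, [0, -0.03, 0], [0, 0, 0]]
    - [0.8, [0, -0.02, 0], [0, 0, 0]]

```text
clock: 24.93
tcp_pos: [0.6588, 0.2246, 0.2994]
orientation: [-1.254, 1.127, -1.127]
contact_force: [-0.3, -0.8, 1.0]
grip_width: 0.0682
```

>>> jog_arm:
  motion:
    - [0.8, [0.01, -0.02, -0.035], [0, 0, 0]]
    - [0.8, [0.01, 0, -0.035], [0, 0, 0]]
    - [0.8, [0.01, 0, -0.035], [0, 0, 0]]
    - [0.8, [0, 0, -0.02], [0, 0, 0]]
    - [0.8, [0, 0, 0], [0, 0, 0]]
    - [0.8, [0, 0, 0], [0, 0, 0]]
    - [0.8, [0, 0, 0], [0, 0, 0]]

```text
clock: 25.52
tcp_pos: [0.5376, 0.1816, 0.3161]
orientation: [-1.256, 1.128, -1.125]
contact_force: [-0.2, -0.1, -0.2]
grip_width: 0.0689
```

Run:
```python
from h import *
st()
for n in('side','top'):
    F=grab(n); C=cloud(F)
    i=np.clip((F['image']/255.)**0.6*255*1.1,0,255).astype(np.uint8); cv2.imwrite('pics/%s26.png'%n,i[:,:,::-1])
    if n=='side': cv2.imwrite('pics/s27.png',cv2.resize(i[110:220,280:390],None,fx=5,fy=5,interpolation=cv2.INTER_CUBIC)[:,:,::-1])
    red=mask(F,(0,110,40),(8,255,255))>0
    for nm,(x,y),zr,rr,mm in(('lip',(.658,.225),(.148,.162),.035,~red),('stopper',(.658,.225),(.163,.185),.035,red),('funnel',(.64,-.2165),(.100,.122),.045,red==red)):
        Q=C[(np.hypot(C[...,0]-x,C[...,1]-y)<rr)&(C[...,2]>zr[0])&(C[...,2]<zr[1])&mm]
        if len(Q)>4: c,rad=cv2.minEnclosingCircle(Q[:,:2].astype(np.float32)); print(n,nm,len(Q),np.round(c,4),round(rad,4),'z med/95',np.percentile(Q[:,2],[50,95]).round(4))
```

```text
t 25.52 tcp [0.5376 0.1816 0.3161] F [-0.2 -0.1 -0.2] w 0.0689
axes cols x,y,z:
 [[ 0.111  0.001  0.994]
 [-0.994  0.004  0.111]
 [-0.003 -1.     0.001]]
q [-0.96   0.272  0.652  1.772 -0.183  1.156 -0.141]
side lip 114 [0.6578 0.2212] 0.0232 z med/95 [0.1558 0.1602]
side stopper 223 [0.658  0.2221] 0.0215 z med/95 [0.1725 0.1747]
side funnel 458 [ 0.6393 -0.2175] 0.0325 z med/95 [0.1096 0.1143]
top funnel 196 [ 0.6416 -0.2163] 0.0319 z med/95 [0.1098 0.1155]
```

View pics/s27.png

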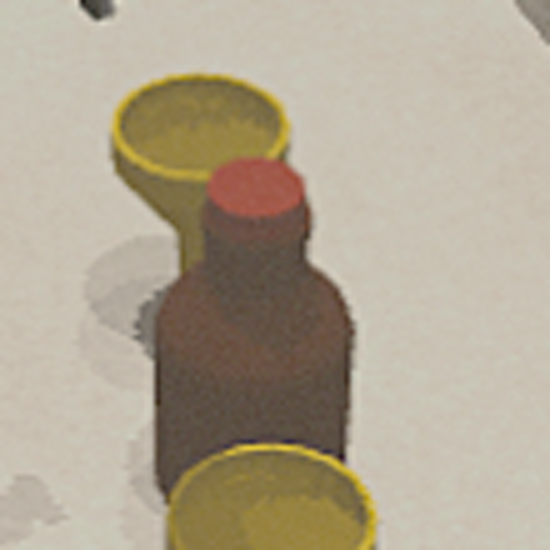

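View pics/side26.png

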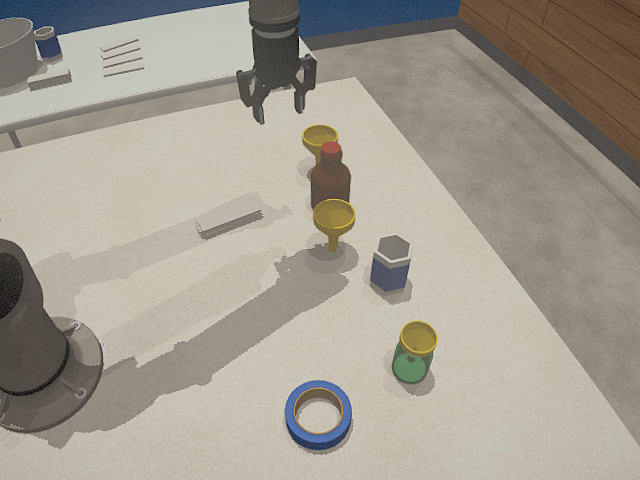

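View pics/top26.png

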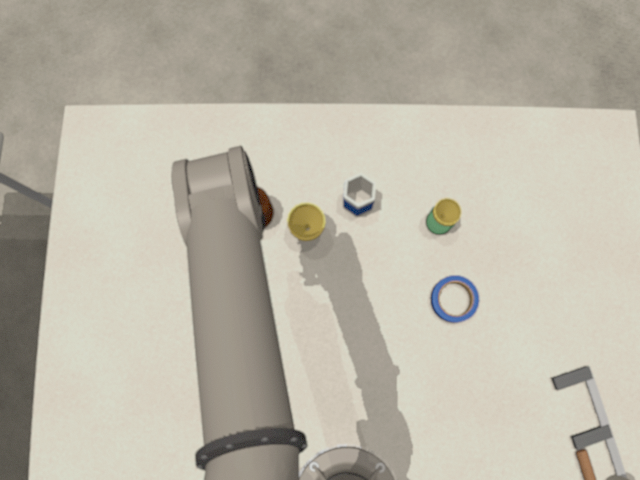

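The stopper head's top face is at z=0.1725 (home is 0.172) and flat on the lip at side (331,149). The funnel is upright in the jar, the arm is clear, and the tube, tape and strips sit at the same pixels as at the start. Handing in.

```bash
python3 -c "
from bench import r
print(r.hand_in())"
```

```text
the job is handed in; nothing more can be done
None
```

The stopper is home in the amber bottle and the small funnel stands stem-down in the green jar. I handed in at about 25.6 s of the 69 s allowed; no verdict is reported.

**What I did:**
- I stood the stopper on its narrow end and let go of it. Its top read z≈0.044 m, the value for standing.
- I moved the smallest funnel, the one in the bottle, to the jar.
- I took the stopper again by its head, lowered it into the neck and felt it seat with about 7 N. I released it there and backed the arm clear.

**Last checks:**

| Item | Measured | Expected |
|---|---|---|
| Stopper top | z = 0.1725 m | 0.172 m when home |
| Stopper centre vs lip centre (side camera) | about 1 mm apart | under 5 mm |
| Funnel rim top | z ≈ 0.114–0.1155 m | 0.112 m |
| Funnel centre vs jar's start position | about 1–2 mm | under 12 mm |

In the last side picture the bottle and jar look upright. The tube, tape and strips are at the same pixels as at the start.

**Disagreements and gaps:**
- The two cameras differed by 2–4 mm in y throughout.
- The gripper read 1.5–2 mm under the true widths.
- In the final top view the arm hid the bottle, so the stopper's final position rests on the side camera and the seating force alone.

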